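# Provoleta from board to dish with a turner

### The arm

A 6-joint arm with a two-finger parallel gripper is mounted at the origin on the work surface. World frame = base frame: x ahead of the robot, y to its left, z up, the work surface at z = 0. Lengths are in m, angles in degrees, forces in N, time in s.
With the tool pointing down it reaches from about 0.4 to 0.825 m from the base axis. Payload 7 kg.
Tool frame: the origin (TCP) lies between the finger pads; the fingertips stand 19 mm ahead of it and the grasp point (between the pads) is the TCP; x points along the fingers, y is the direction in which the jaws open and shut, and the axes are right-handed (so a half turn about x gives the same grasp; the last joint's range is limited). The gripper opens to 88 mm and grips with 3 to 60 N. Pads are 19 mm wide; open, the fingers measure 130 mm over their backs; the gripper's body (78 mm by 193 mm) begins 47 mm behind the grasp point.
Start: joints at [-55.628, 20.546, 0.682, 0, -70.136, -16.507], TCP at [0.207, -0.642, 0.208] pointing down, gripper open.
Joint ranges: [-176.03, 176.03], [-82.01, 121.73], [-58.28, 71.71], [-173.87, 95.51], [-174.79, -0.11], [-173.66, 173.66]. Speed limits (degrees/s): [136.94, 136.94, 172.46, 180, 180, 180].

### API

Orientations are given as [roll, pitch, yaw] about the fixed x, y, z axes, in that order (R = Rz(yaw) Ry(pitch) Rx(roll)).
In Python, from plant import * gives the robot as it stands.
- The arm moves only by the tool step_arm, never from a script. Its argument "steps" is a list of rows, each a list of 2 entries, a list of its own where there are three numbers: the shift along the tool's x, y, z in units of 0.02 m (1.0 is 0.02 m), then the turn about the tool's x in units of 6 degrees (1.0 is 6 degrees). A call has 1 to 20 rows; each row shifts and turns the commanded pose from where the row before left it, along the tool's axes as they then stand; what a row does not reach is not made up. A row lasts 1/12 s, in which the tool goes at most 41.7 mm and 7.16 degrees, less where a joint would pass 70% of its speed; a pose out of reach is approached as far as the arm can. A call with a number of a shift or a turn outside -1 to 1 is refused whole. A call with a gripper value outside its range is refused whole. "fingers" is the closure, from 0 (fully open) to 1 (shut), set as the call begins (left out, the last holds). The fingers move at their own pace and stop on an object; "grip_force" is the grip in N (left out, the last holds). Time passes only in rows, so rows that do not move let the fingers close. It gives the time, the measured TCP pose, the force and the opening at its end, in the units of the state.
- get_state(): the state, without advancing time (a new reading comes with each control period).
- capture(name): name is "scene" or "top" or "wrist"; returns the picture (384x512x3 uint8, blue, green, red); there is no depth.
- camera_model(name): a dict with "intrinsics" (3x3 intrinsics, pixels), "rvec" (rotation vector, rad) and "tvec" (3), from world to camera coordinates, as OpenCV has them. Camera axes: x right, y down, z forward; pixel columns grow to the right and rows downward; lengths in m; the calibration is good to about 2 mm. A picture is of the moment at which its call begins: read the wrist's pose just before it. camera_model takes no time and is no camera call; for the wrist camera it gives the pose at the moment of the call.
- close_job(): hands the job in, once; it reports no verdict.
The state is a dict: "time_s": time; "joints": joint angles; "qd": joint speeds; "joint_torque": joint torques, N m; "tcp_pos": TCP position; "eef_rot": TCP orientation; "contact_force": force on the tool from outside, world axes, zero at the start; "moment": the same for the moment, N m; "gripper_width": finger opening in m.
Only numpy, scipy, OpenCV 4.12 (cv2) and the standard library are available. Lean on these libraries where they do the work, as an engineer would, in place of code of your own. Each camera call takes 0.05 s, during which the arm holds its last target.

### The job

Slide the spatula under the round of cheese on the wooden board, using the board's raised edge as a backstop, lift the cheese clear of the board on the blade, and let it slide gently into the cast iron dish so that it lies flat inside. Then set the spatula back down level, standing on its blade on the bare table or the board, clear of the dish and the cheese, and let go. Never touch the cheese with the gripper, do not let it fall from a height, and leave the bottle, shaker, tongs, jar, bowl, mill and mug where they are.

Things in the scene. Friction and masses are not known exactly. Their poses are not given: they have to be found in the camera images.
- board: Dark wooden board, 240 (x) x 260 (y) x 20 mm thick, fixed; origin at the centre of its underside (table height). A raised strip, 18 mm high and 16 mm wide, runs along its whole +y end, inner face at board y = +114 mm; the other edges are plain. Pushed towards board +y, the cheese comes to rest against this strip.
- stop (a point): Middle of the foot of the raised strip's inner face, on the board's top surface. Same axes as the board.
- cheese_mid (a point): Rigid round cheese, 100 mm across, 12 mm thick, 80-125 g, flat on the board 10-70 mm short of the strip; point at its centre, half-way up; z is its axis. The outer 14 mm of its underside slopes up to 4.5 mm at the rim: a thin blade wedges under once the strip holds it from behind. Oily: slides on a blade tipped over 23 degrees, stays on one tipped under 14 (friction 0.28-0.42).
- spatula: Loose turner, 190 g. Origin: middle of the blade's rear edge, underside; x forward to the nose, z up. Steel blade 95 (x) x 84 x 2 mm; neck 20 mm wide from (0,0,2) rising to (-25,0,45) mm; level wooden handle x -20 to -132, 20 wide (y), 22 high, axis at z = 50. Starts on the table, standing freely on its blade (centre of mass over it). Fully under, the cheese meets the neck.
- spatula_grip (a point): Point on the axis of the handle near the neck, half-way up (spatula x = -50, z = +50 mm): a good place to pinch the handle across its 20 mm width, from above. Same axes as the spatula.
- spatula_nose (a point): Middle of the blade's front edge, underside (spatula x = 95 mm, z = 0). Same axes as the spatula.
- dish: Round cast iron dish, 1.3 kg, loose, standing on the table: outside 168 mm across at the rim, 28 mm high; inside floor about 145 mm across and rim 156 mm, walls 6 mm thick. Origin at the centre of its underside. Two small loop ears reach out to 106 mm from the centre along its +x and -x, about 24 mm up.
- dish_floor (a point): Centre of the dish's inner floor, 6 mm above its underside. Cheese lying flat in the dish has its centre 6 mm above this floor.
- bottle: Bystander, to be left alone: empty green glass bottle, 74 mm across, 298 mm tall; origin at the centre of its underside.
- shaker: Bystander, to be left alone: round aluminium salt shaker with its flip lid open, 42 mm across, 95 mm tall, standing on the board's plain (-y) end near its +x corner; origin at the centre of its underside.
- tongs: Bystander, to be left alone: steel tongs, 235 mm long, 50 mm wide, 24 mm high, lying; origin at the centre of its underside.
- jar: Bystander, to be left alone: amber glass jar, 68 mm across, 95 mm tall; origin at the centre of its underside.
- bowl: Bystander, to be left alone: wooden bowl, 120 mm across, 50 mm tall; origin at the centre of its underside.
- mill: Bystander, to be left alone: wooden pepper mill, 52 mm across, 150 mm tall; origin at the centre of its underside.
- mug: Bystander, to be left alone: white mug, 80 mm across, 85 mm tall; origin at the centre of its underside.
Mind the look-alikes: they are no part of the job. Of the things like the dish, leave any that is orange; of the rest the larger one is meant.

How it is judged (in metres and radians):
On the way, in this order (a step that is already met when the one before it is completed fails the run):
1. the cheese is held up on the spatula, clear of the board by 20 mm or more, the gripper holding the spatula (z of cheese_mid in the frame of board above 0.046 m and contact force between cheese and spatula above 0.3 N and contact force between cheese and board below 0.05 N and contact force between the fingers and spatula above 1 N), for 0.3 s.
2. the cheese lies flat in the dish, off the spatula (horizontal distance between cheese_mid and dish below 0.035 m and z of cheese_mid in the frame of dish below 0.017 m and angle between cheese_mid's own z axis and vertical below 0.12 rad and contact force between cheese and spatula below 0.02 N), for 0.2 s.
At the end, for the whole second after the job is handed in: The cheese lies flat (within 7 degrees) on the floor of the dish, centre within 35 mm of the dish's centre; the dish stands upright on the table; the spatula stands level (within 6 degrees) on its blade on the table or the board, touching neither dish nor cheese; all at rest and released (horizontal distance between cheese_mid and dish below 0.035 m and z of cheese_mid in the frame of dish below 0.017 m and angle between cheese_mid's own z axis and vertical below 0.12 rad and linear speed of each of cheese, dish, spatula below 0.02 m/s and angle between dish's own z axis and vertical below 0.05 rad and height (world z) of dish below 0.01 m and height (world z) of spatula below 0.03 m and angle between spatula's own z axis and vertical below 0.1 rad and (height (world z) of each of spatula, spatula_nose below 0.01 m or contact force between spatula and board above 0.3 N) and contact force between spatula and dish below 0.02 N and contact force between spatula and cheese below 0.02 N and contact force between the fingers and anything else below 0.05 N).
It fails at once if the gripper touches the cheese (contact force between any of the fingers, the arm and cheese above 0.3 N).
It fails at once if the cheese falls from a height (moves faster than 1 m/s, a fall of about 50 mm) (linear speed of cheese above 1 m/s).
It fails at once if the bottle, shaker, tongs, jar, bowl, mill or mug is moved more than 30 mm (distance of any of bottle, shaker, tongs, jar, bowl, mill, mug from where it was at the start of the episode above 0.03 m).
It fails at once if the bottle, shaker, tongs, jar, bowl, mill or mug is knocked over (angle between any of bottle, shaker, tongs, jar, bowl, mill, mug's own z axis and vertical above 0.4 rad).
It also fails if it takes over 72 s, if anything falls off the work surface, if the arm or the gripper's body presses on something with over 40 N, if the wrist force passes 120 N, or if a joint passes its speed limit or range.

## Working session

There is one attempt and no reset: what is moved stays moved. The work goes in short steps, Python scripts to look and compute and a tool call to move; the robot and the scene stay as the last step left them, time stands still between calls to the robot, and variables do not carry over. Pictures are saved under pics/ and viewed, and the job is handed in when it is done.

Besides the shell and the picture viewer there is one more tool, called after "Request:" in YAML: its name, and indented under it one key for each argument. step_arm: Moves the arm, as the interface text tells. Its arguments: {"type":"object","properties":{"steps":{"type":"array","items":{"type":"array"}},"fingers":{"type":"number"},"grip_force":{"type":"number"}},"required":["steps"]}

```bash
ls; mkdir -p pics
python3 - <<'E'
from plant import *
import cv2
s=get_state(); print(s)
for n in ("scene","top","wrist"):
    im=capture(n); cv2.imwrite(f"pics/a_{n}.png",im); print(n,camera_model(n))
E
```

```text
pics
{'time_s': 0.0, 'joints': array([-5.56290252e+01,  2.05887775e+01,  6.35535120e-01, -1.65067065e-02,
       -7.01365839e+01, -1.65076461e+01]), 'qd': array([ 0.02115984, -0.06240951, -0.09057762,  0.06012054, -0.11384935,
        0.0558711 ]), 'joint_torque': array([ 1.33079542e-03, -5.82723355e+01,  2.93060428e+01,  6.99736252e+00,
        6.99873941e-03, -1.46209027e-04]), 'tcp_pos': array([ 0.20686419, -0.64199615,  0.20747746]), 'eef_rot': array([ 96.70763813,  89.90884277, 114.56534601]), 'contact_force': array([-0.10858656,  1.25789003,  0.13528232]), 'moment': array([-0.00381552, -0.0446935 , -0.00920239]), 'gripper_width': 0.08775226056979665}
scene {'intrinsics': array([[346.99111606,   0.        , 256.8170226 ],
       [  0.        , 346.99111606, 194.05111358],
       [  0.        ,   0.        ,   1.        ]]), 'rvec': array([ 0.89070812,  2.28923754, -1.26953313]), 'tvec': array([ 0.38164381, -0.13592106,  1.28599635])}
top {'intrinsics': array([[498.36287466,   0.        , 243.62406102],
       [  0.        , 498.36287466, 192.73296629],
       [  0.        ,   0.        ,   1.        ]]), 'rvec': array([ 2.15703153, -2.17745117,  0.10056001]), 'tvec': array([0.03429047, 0.54498577, 1.68556172])}
wrist {'intrinsics': array([[269.77672266,   0.        , 257.23158922],
       [  0.        , 269.77672266, 198.04944612],
       [  0.        ,   0.        ,   1.        ]]), 'rvec': array([-1.73579317, -2.37871522, -0.36082009]), 'tvec': array([ 0.67446234, -0.03805538,  0.39169353])}
```

View pics/a_scene.png

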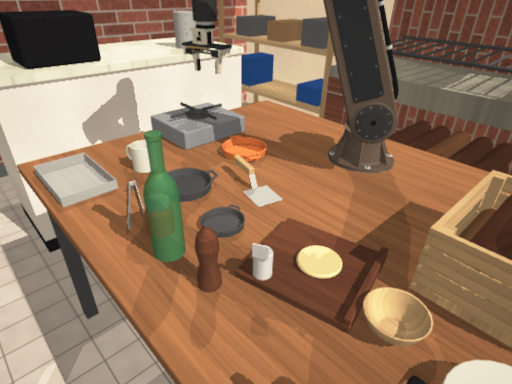

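View pics/a_top.png

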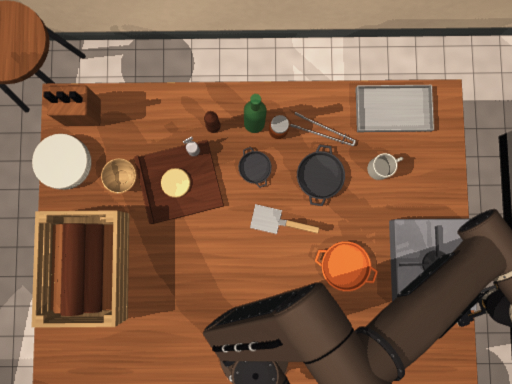

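View pics/a_wrist.png

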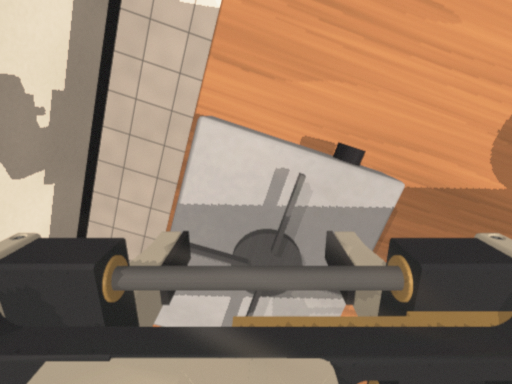

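The top view shows three things like the dish: orange at (347,265), large black at (321,175) and small black at (255,167). The description points to the large black one at (321,175). The spatula is at (265,218) to (318,230), with its nose towards image left. The cheese is at (175,183) on the board. I'll check these in enlarged crops.

```bash
cat > h.py <<'E'
import numpy as np, cv2
from plant import *
def cam(n):
    m=camera_model(n); R,_=cv2.Rodrigues(np.array(m["rvec"])); return np.array(m["intrinsics"]),R,np.array(m["tvec"]).reshape(3)
def p2w(c,uv,z):
    K,R,t=c; d=R.T@np.linalg.inv(K)@np.array([uv[0],uv[1],1.]); o=-R.T@t
    return o+d*(z-o[2])/d[2]
def w2p(c,P):
    K,R,t=c; q=K@(R@np.array(P,float)+t); return q[:2]/q[2]
def crop(im,x0,y0,x1,y1,f,name):
    cv2.imwrite(name,cv2.resize(im[y0:y1,x0:x1],None,fx=f,fy=f,interpolation=cv2.INTER_CUBIC))
E
python3 - <<'E'
from h import *
im=cv2.imread("pics/a_top.png")
crop(im,130,125,230,225,6,"pics/b1.png")
crop(im,235,140,365,245,6,"pics/b2.png")
c=cam("top"); print(-c[1].T@c[2])
for p in [(0,0),(511,0),(0,383),(511,383),(321,175)]: print(p,p2w(c,p,0))
E
```

```text
[0.37529742 0.0185696  1.73150531]
(0, 0) [1.26263394 0.91089678 0.        ]
(511, 0) [ 1.23913351 -0.94417595  0.        ]
(0, 383) [-0.08927788  0.85740043  0.        ]
(511, 383) [-0.10153763 -0.86090338  0.        ]
(321, 175) [ 0.60772551 -0.24206927  0.        ]
```

View pics/b1.png

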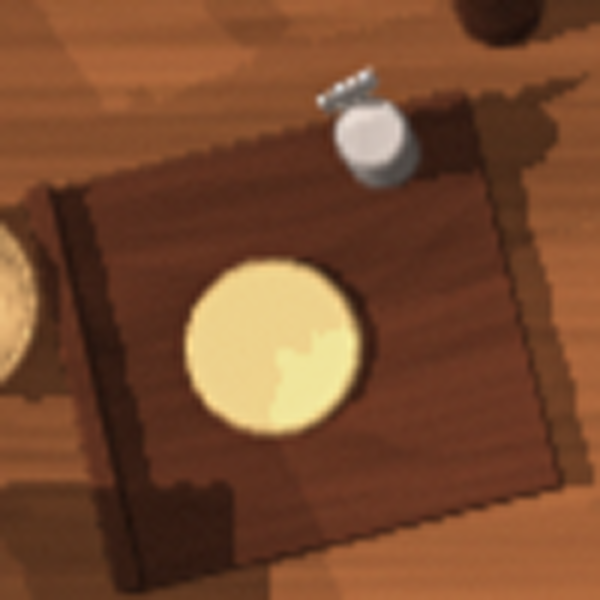

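View pics/b2.png

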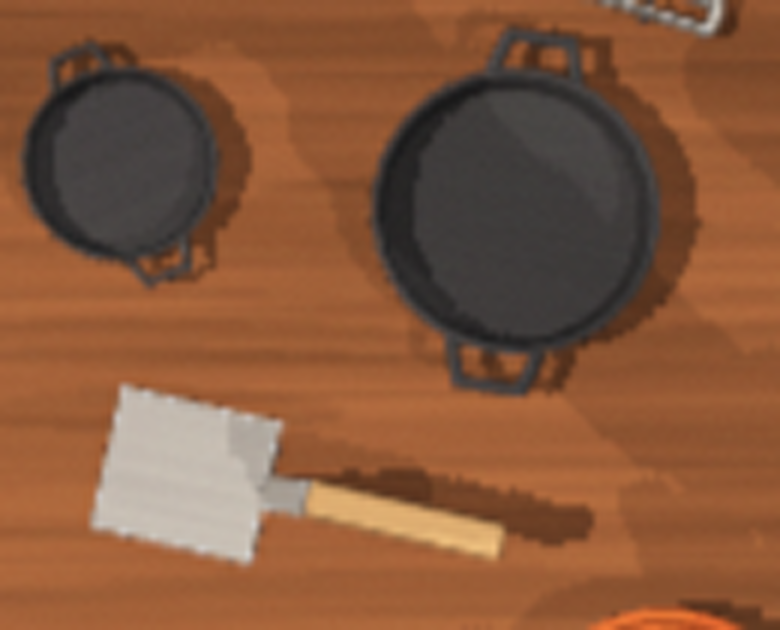

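Run:
```python
from h import *
c=cam("top")
B1=lambda u,v:(130+(u+.5)/6-.5,125+(v+.5)/6-.5)
B2=lambda u,v:(235+(u+.5)/6-.5,140+(v+.5)/6-.5)
f=lambda p,z:p2w(c,p,z)[:2]
np.set_printoptions(precision=4,suppress=True)
print("board -y corners",f(B1(470,97),.02),f(B1(562,486),.02))
print("strip inner top edge",f(B1(55,190),.038),f(B1(143,590),.038),"outer",f(B1(28,188),.038),f(B1(122,593),.038))
a,b=f(B1(470,97),.02),f(B1(562,486),.02); print(np.linalg.norm(a-b),np.degrees(np.arctan2(*(a-b)[::-1])))
print("cheese",f(B1(272,347),.032))
print("cheese edges",f(B1(184,347),.032),f(B1(361,347),.032),f(B1(272,257),.032),f(B1(272,437),.032))
print("shaker top",f(B1(370,132),.115))
print("dish rim",[f(B2(*p),.028) for p in [(375,210),(660,210),(517,68),(517,352)]])
print("ears",f(B2(538,32),.024),f(B2(488,392),.024))
print("blade F",f(B2(122,383),.002),f(B2(92,527),.002),"R",f(B2(282,423),.002),f(B2(250,563),.002))
print("handle",f(B2(308,482),.061),f(B2(303,513),.061),"end",f(B2(506,526),.061),f(B2(497,559),.061))
```

```text
board -y corners [0.7295 0.1521] [0.5022 0.0998]
strip inner top edge [0.6741 0.3893] [0.4441 0.3366] outer [0.6754 0.4048] [0.4425 0.3485]
0.23324075234943298 12.978510132673183
cheese [0.5828 0.265 ]
cheese edges [0.5833 0.3155] [0.5822 0.214 ] [0.6348 0.2652] [0.531  0.2647]
shaker top [0.6909 0.1997]
dish rim [array([ 0.6062, -0.1556]), array([ 0.6046, -0.319 ]), array([ 0.688, -0.239]), array([ 0.5236, -0.235 ])]
ears [ 0.7097 -0.2523] [ 0.5012 -0.2185]
blade F [ 0.5101 -0.0096] [0.4269 0.0086] R [ 0.4859 -0.102 ] [ 0.4053 -0.0822]
handle [ 0.4491 -0.1118] [ 0.4318 -0.1087] end [ 0.4235 -0.2216] [ 0.4053 -0.2162]
```

```bash
cat >> h.py <<'E'
from scipy.spatial.transform import Rotation as Ro
np.set_printoptions(precision=3,suppress=True)
def R_of(s): return Ro.from_euler('xyz',s['eef_rot'],degrees=True).as_matrix()
def zyaw(s):
    z=R_of(s)[:,2]; return np.degrees(np.arctan2(z[1],z[0]))
def plan(P,s=None):
    "shift in tool units to reach P at present orientation"
    s=s or get_state(); return R_of(s).T@(np.array(P)-s['tcp_pos'])/.02
E
python3 - <<'E'
from h import *
s=get_state(); R=R_of(s); print(R); print("zyaw",zyaw(s)); print(plan([.434,-.140,.15]), plan([.434,-.140,.058]))
c=cam("top"); im=capture("scene"); crop(im,200,200,440,360,3.3,"pics/c1.png")
E
```

```text
[[-0.001 -0.307  0.952]
 [ 0.001  0.952  0.307]
 [-1.     0.001 -0.   ]]
zyaw 17.858057687062885
[ 2.907 20.409 18.505] [ 7.507 20.403 18.506]
```

View pics/c1.png

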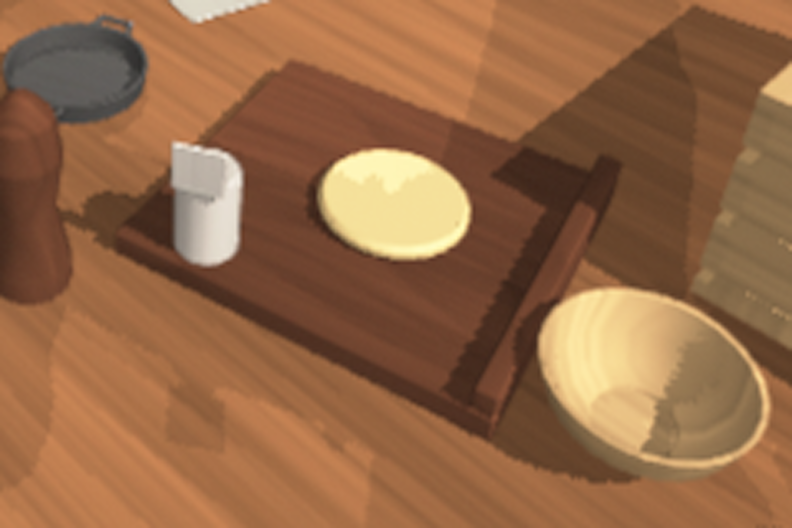

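Run:
```python
from h import *
c=cam("scene"); T=cam("top")
for z in (.02,.095,.105,.115,.125): 
    P=p2w(T,(130+370.5/6-.5,125+132.5/6-.5),z); L=p2w(T,(130+345.5/6-.5,125+88.5/6-.5),z)
    print(z,P,(w2p(c,P)-[200,200])*3.3,"lid",(w2p(c,L)-[200,200])*3.3)
```

```text
0.02 [0.709 0.21  0.02 ] [200.219 255.853] lid [185.864 289.454]
0.095 [0.695 0.202 0.095] [211.058 147.987] lid [197.211 177.564]
0.105 [0.693 0.201 0.105] [212.562 133.012] lid [198.786 162.036]
0.115 [0.691 0.2   0.115] [214.082 117.891] lid [200.376 146.358]
0.125 [0.689 0.199 0.125] [215.616 102.622] lid [201.981 130.527]
```

Run:
```python
from h import *
s=get_state(); c=cam("wrist"); o=-c[1].T@c[2]; print(R_of(s).T@(o-s['tcp_pos']), R_of(s).T@c[1].T)
```

```text
[-0.177 -0.    -0.08 ] [[-0.    -0.295  0.955]
 [ 1.    -0.001  0.   ]
 [ 0.001  0.955  0.295]]
```

Request:
step_arm:
  steps:
    - [[0.14,0.97,0.88],-0.4]
    - [[0.14,0.97,0.88],-0.4]
    - [[0.14,0.97,0.88],-0.4]
  fingers: 0
  grip_force: 40

```text
time_s: 0.45
tcp_pos: [0.2364, -0.5688, 0.1992]
eef_rot: [97.3, 89.9, 122.4]
contact_force: [0.3, 0.6, 0.2]
gripper_width: 0.0876
```

Run:
```python
from h import *
s=get_state(); print(s['tcp_pos'],zyaw(s),plan([.434,-.140,.13]),(zyaw(s)-76.2)/6)
```

```text
[ 0.236 -0.569  0.199] 25.123979223344453 [ 3.469 15.212 18.048] -8.512670129442592
```

Request:
step_arm:
  steps:
    - [[0.17,0.76,0.9],0]
    - [[0.17,0.76,0.9],0]
    - [[0.17,0.76,0.9],0]
    - [[0.17,0.76,0.9],0]
    - [[0.17,0.76,0.9],0]
    - [[0.17,0.76,0.9],0]
    - [[0.17,0.76,0.9],0]
    - [[0.17,0.76,0.9],0]
    - [[0.17,0.76,0.9],0]
    - [[0.17,0.76,0.9],0]
    - [[0.17,0.76,0.9],0]
    - [[0.17,0.76,0.9],0]
    - [[0.17,0.76,0.9],0]
    - [[0.17,0.76,0.9],0]
    - [[0.17,0.76,0.9],0]
    - [[0.17,0.76,0.9],0]
    - [[0.17,0.76,0.9],0]
    - [[0.17,0.76,0.9],0]
    - [[0.17,0.76,0.9],0]
    - [[0.1,0.4,0.4],0]

```text
time_s: 2.12
tcp_pos: [0.4286, -0.1507, 0.1332]
eef_rot: [-6.4, 90.0, 18.7]
contact_force: [-0.0, 0.0, 0.9]
gripper_width: 0.0879
```

Request:
step_arm:
  steps:
    - [[0,0,0],-0.9]
    - [[0,0,0],-0.9]
    - [[0,0,0],-0.9]
    - [[0,0,0],-0.9]
    - [[0,0,0],-0.9]
    - [[0,0,0],-0.9]
    - [[0,0,0],-0.9]
    - [[0,0,0],-0.9]
    - [[0,0,0],-0.9]
    - [[0,0,0],-0.4]

```text
time_s: 2.95
tcp_pos: [0.4275, -0.1527, 0.1334]
eef_rot: [97.3, 90.0, 173.7]
contact_force: [-0.1, -0.3, 0.1]
gripper_width: 0.0874
```

Run:
```python
from h import *
s=get_state(); print(s['time_s'],s['tcp_pos'],zyaw(s),plan([.434,-.140,.13]),(zyaw(s)-76.2)/6,s['joints'])
c=cam("wrist"); im=capture("wrist"); cv2.imwrite("pics/d1.png",im); np.save("d1cam.npy",np.array([*c[0].ravel(),*c[1].ravel(),*c[2]]))
```

```text
2.95 [ 0.427 -0.153  0.133] 76.3652416192215 [ 0.168 -0.166  0.694] 0.02754026987024834 [  5.335   3.285 -32.304  -0.001 -54.416 -18.97 ]
```

View pics/d1.png

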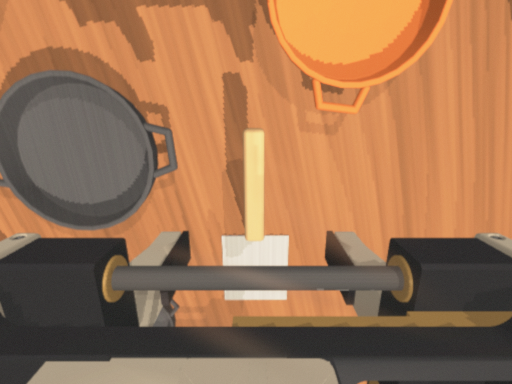

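Run:
```python
from h import *
c=cam("wrist"); s=get_state(); R=R_of(s)
for p,z in [((254,130),.061),((254.5,238),.061),((254,130),.05),((222,300),.002),((288,300),.002)]: print(p,(R.T@(p2w(c,p,z)-s['tcp_pos']))*1000)
```

```text
(254, 130) [ 72.363  -2.835 -67.158]
(254.5, 238) [72.36  -2.861 39.037]
(254, 130) [ 83.363  -2.962 -66.572]
(222, 300) [131.352 -47.948 159.34 ]
(288, 300) [131.362  41.385 159.489]
```

Request:
step_arm:
  steps:
    - [[0,-0.15,0.36],0]
    - [[0,0,0.36],0]
    - [[0.5,0,0],0]
    - [[0.5,0,0],0]
    - [[0.5,0,0],0]
    - [[0.5,0,0],0]
    - [[0.5,0,0],0]
    - [[0.5,0,0],0]
    - [[0.5,0,0],0]
    - [[0.27,0,0],0]
    - [[0,0,0],0]
    - [[0,0,0],0]

```text
time_s: 4.0
tcp_pos: [0.4342, -0.139, 0.058]
eef_rot: [123.9, 90.0, -160.0]
contact_force: [-0.1, 0.1, 0.2]
gripper_width: 0.0878
```

Request:
step_arm:
  steps:
    - [[0,0,0],0]
    - [[0,0,0],0]
    - [[0,0,0],0]
    - [[0,0,0],0]
    - [[0,0,0],0]
    - [[0,0,0],0]
    - [[0,0,0],0]
    - [[0,0,0],0]
    - [[0,0,0],0]
    - [[0,0,0],0]
    - [[0,0,0],0]
    - [[0,0,0],0]
  fingers: 1
  grip_force: 50

```text
time_s: 5.0
tcp_pos: [0.4341, -0.1392, 0.058]
eef_rot: [-96.1, 90.0, -20.0]
contact_force: [-0.4, 0.2, 0.8]
gripper_width: 0.0129
```

Run:
```python
from h import *
s=get_state(); print(s['tcp_pos'],zyaw(s),s['contact_force'],s['gripper_width'])
im=capture("scene"); crop(im,190,100,330,240,4,"pics/e1.png"); im=capture("wrist"); cv2.imwrite("pics/e2.png",im)
```

```text
[ 0.434 -0.139  0.058] 76.06436312463246 [-0.429  0.21   0.784] 0.012949032558055925
```

View pics/e1.png

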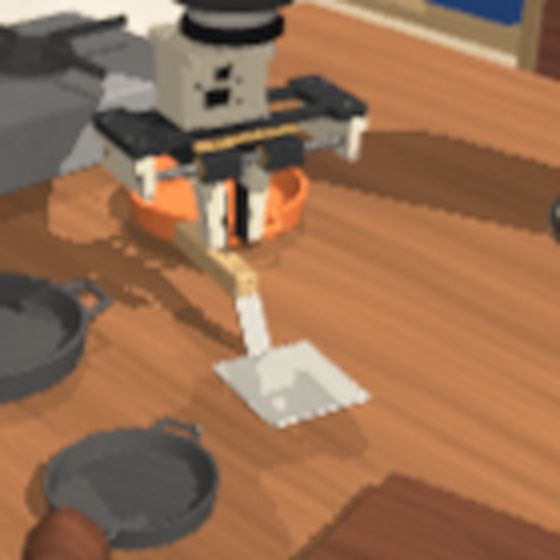

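View pics/e2.png

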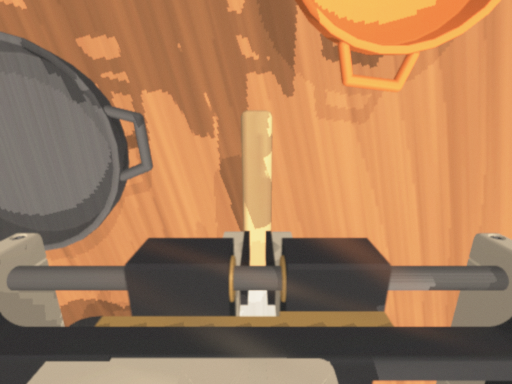

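Request:
step_arm:
  steps:
    - [[0,0,0],0]
    - [[0,0,0],0]
    - [[0,0,0],0]
    - [[0,0,0],0]

```text
time_s: 5.43
tcp_pos: [0.4341, -0.1392, 0.058]
eef_rot: [152.5, 90.0, -131.5]
contact_force: [-0.6, -0.8, -0.7]
gripper_width: 0.0004
```

Request:
step_arm:
  steps:
    - [[-0.25,0,0],0]
    - [[-0.25,0,0],0]
    - [[-0.25,0,0],0]
    - [[-0.25,0,0],0]
    - [[0,0,0],0]
    - [[0,0,0],0]

```text
time_s: 5.93
tcp_pos: [0.4344, -0.1392, 0.0785]
eef_rot: [-66.7, 89.9, 9.4]
contact_force: [-0.2, -0.3, -1.1]
gripper_width: 0.0006
```

Run:
```python
from h import *
s=get_state(); print(s['tcp_pos'],zyaw(s),s['contact_force'],s['gripper_width'],s['moment'])
im=capture("scene"); crop(im,190,100,330,240,4,"pics/f1.png"); im=capture("wrist"); cv2.imwrite("pics/f2.png",im)
```

```text
[ 0.434 -0.139  0.078] 76.06305409842957 [-0.23  -0.26  -1.095] 0.0006208874495540756 [ 0.024  0.122 -0.004]
```

View pics/f1.png

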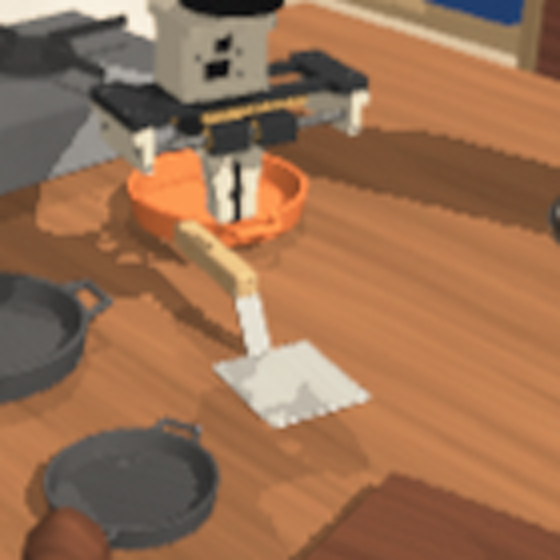

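View pics/f2.png

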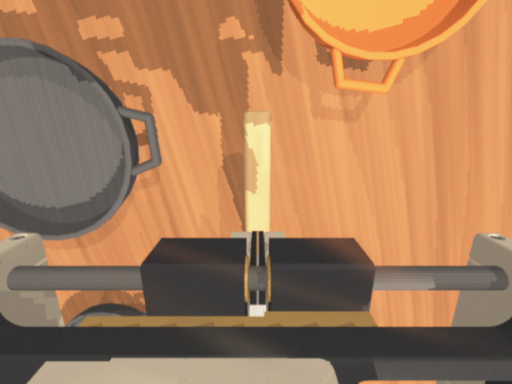

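Run:
```python
from h import *
c=cam("scene"); s=get_state(); p=s['tcp_pos']
for z in (.078,.059,.05,0): print(z,(w2p(c,[p[0],p[1],z])-[190,100])*4)
# handle end and front, nose from top measurement
for P in [(.4144,-.2189,.061),(.4405,-.1103,.061),(.4685,-.0005,0)]: print(P,(w2p(c,P)-[190,100])*4)
t=cam("top"); im=capture("top"); crop(im,220,130,380,250,5,"pics/g1.png")
print([(w2p(t,[p[0],p[1],z])-[220,130])*5 for z in (.059,.05)])
```

```text
0.078 [230.166 238.105]
0.059 [230.045 260.084]
0.05 [229.988 270.356]
0 [229.683 325.84 ]
(0.4144, -0.2189, 0.061) [183.329 217.84 ]
(0.4405, -0.1103, 0.061) [248.948 273.141]
(0.4685, -0.0005, 0) [321.472 411.843]
[array([370.607, 471.773]), array([369.355, 472.255])]
```

View pics/g1.png

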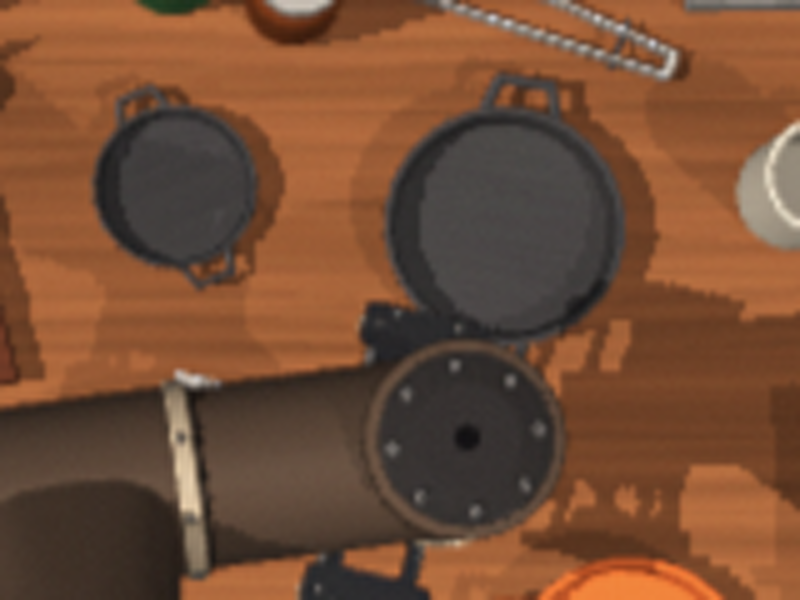

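Run:
```python
from h import *
s=get_state(); R=R_of(s); c=cam("wrist")
for x in (-.047,-.02,0,.019): print(x,[w2p(c,s['tcp_pos']+R@np.array([x,0,z])) for z in(-.0095,.0095)])
im=cv2.imread("pics/f2.png"); crop(im,200,210,320,330,6,"pics/g2.png")
im=cv2.imread("pics/f1.png"); cv2.imwrite("pics/g3.png",cv2.resize(im[100:350,120:330],None,fx=3,fy=3,interpolation=cv2.INTER_CUBIC)[:600])
```

```text
-0.047 [array([257.318, 252.81 ]), array([257.365, 283.31 ])]
-0.02 [array([257.3  , 231.901]), array([257.34 , 258.605])]
0 [array([257.289, 220.078]), array([257.326, 244.51 ])]
0.019 [array([257.281, 210.859]), array([257.315, 233.457])]
```

View pics/g2.png

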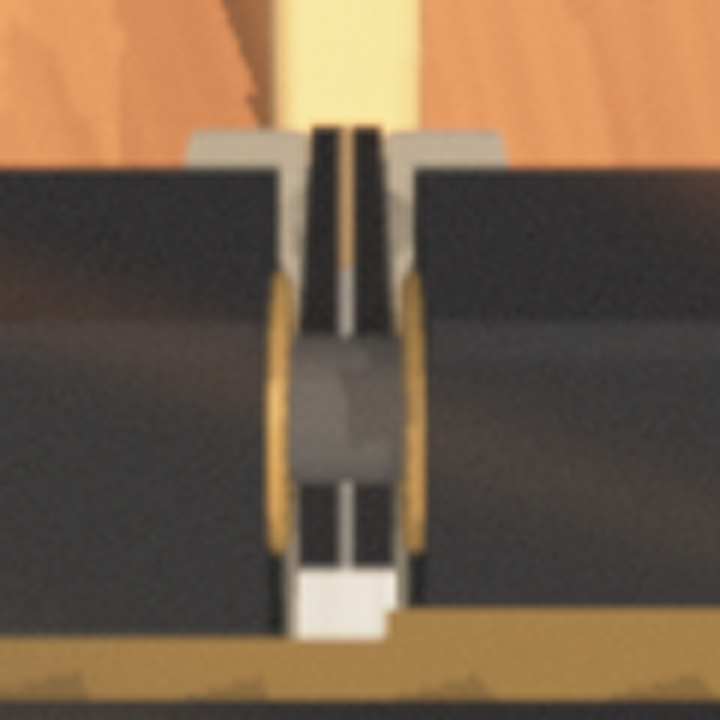

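View pics/g3.png

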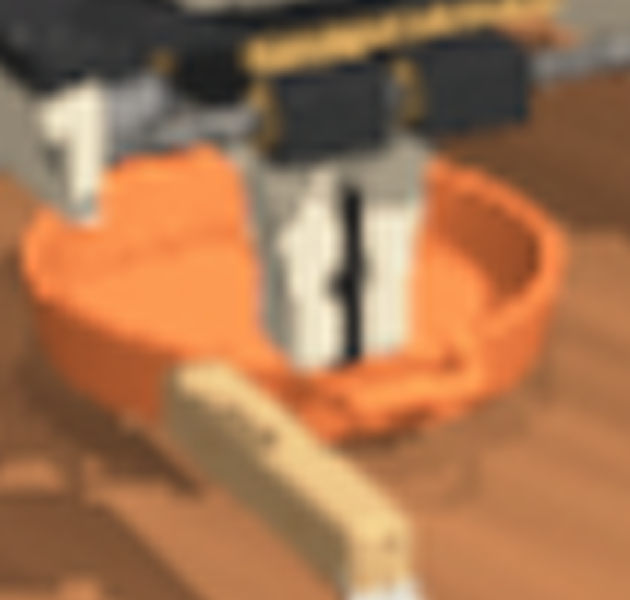

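Request:
step_arm:
  steps:
    - [[0,0,0],0]
    - [[0,0,0],0]
    - [[0,0,0],0]
    - [[0,0,0],0]
    - [[0,0,0],0]
    - [[0,0,0],0]
    - [[0,0,0],0]
    - [[0,0,0],0]
    - [[0,0,0],0]
    - [[0,0,0],0]
    - [[0,0,0],0]
    - [[0,0,0],0]
    - [[0,0,0],0]
    - [[0,0,0],0]
    - [[0,0,0],0]
  fingers: 0

```text
time_s: 7.33
tcp_pos: [0.4341, -0.1392, 0.078]
eef_rot: [-62.5, 90.0, 13.6]
contact_force: [-0.5, -0.8, -1.0]
gripper_width: 0.0871
```

Request:
step_arm:
  steps:
    - [[0.3,0,0],0]
    - [[0.3,0,0],0]
    - [[0.3,0,0],0]
    - [[0.3,0,0],0]
    - [[0.3,0,0],0]
    - [[0.3,0,0],0]
    - [[0.3,0,0],0]
    - [[0.25,0,0],0]
    - [[0.25,0,0],0]
    - [[0,0,0],0]
    - [[0,0,0],0]

```text
time_s: 8.25
tcp_pos: [0.4339, -0.1393, 0.0257]
eef_rot: [115.1, 90.0, -168.8]
contact_force: [-0.6, -0.3, -0.1]
gripper_width: 0.0877
```

Run:
```python
from h import *
s=get_state(); print(s['tcp_pos'],zyaw(s),s['contact_force'],s['gripper_width'])
im=capture("scene"); crop(im,210,120,290,200,7,"pics/h1.png"); im=capture("wrist"); cv2.imwrite("pics/h2.png",im)
```

```text
[ 0.434 -0.139  0.026] 76.06816117684943 [-0.618 -0.269 -0.116] 0.0877399595598498
```

View pics/h1.png

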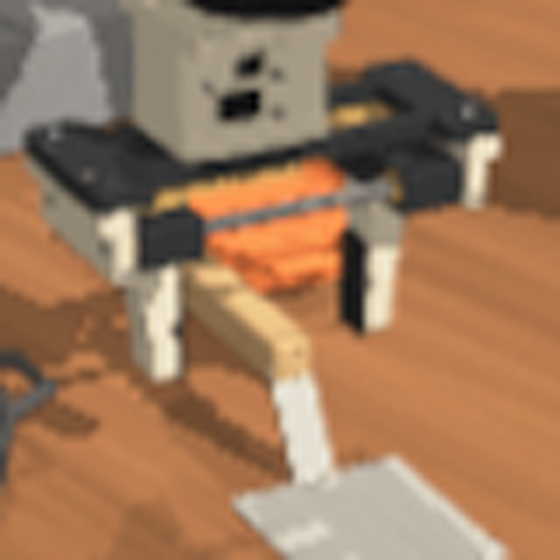

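View pics/h2.png

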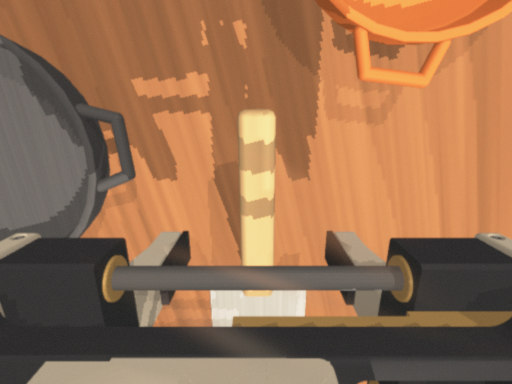

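Request:
step_arm:
  steps:
    - [[0,0,0],0]
    - [[0,0,0],0]
    - [[0,0,0],0]
    - [[0,0,0],0]
    - [[0,0,0],0]
    - [[0,0,0],0]
    - [[0,0,0],0]
    - [[0,0,0],0]
    - [[0,0,0],0]
    - [[0,0,0],0]
    - [[0,0,0],0]
    - [[0,0,0],0]
    - [[0,0,0],0]
    - [[0,0,0],0]
    - [[0,0,0],0]
  fingers: 1
  grip_force: 50

```text
time_s: 9.6
tcp_pos: [0.4341, -0.1392, 0.026]
eef_rot: [112.3, 90.0, -171.6]
contact_force: [-0.4, -0.6, 0.6]
gripper_width: 0.0194
```

Run:
```python
from h import *
s=get_state(); print(s['tcp_pos'],zyaw(s),s['contact_force'],s['gripper_width'],s['moment'])
im=capture("scene"); crop(im,210,120,290,200,7,"pics/i1.png")
c=cam("scene"); R=R_of(s)
for x in (-.02,-.015,-.01,0): print(x,[(w2p(c,s['tcp_pos']+R@np.array([x,y,.0095]))-[210,120])*7 for y in(-.01,.01)])
```

```text
[ 0.434 -0.139  0.026] 76.06785257096551 [-0.372 -0.597  0.63 ] 0.019433560763975892 [0.076 0.145 0.032]
-0.02 [array([252.495, 354.643]), array([292.024, 345.159])]
-0.015 [array([252.465, 364.594]), array([291.898, 355.055])]
-0.01 [array([252.434, 374.496]), array([291.774, 364.904])]
0 [array([252.374, 394.16 ]), array([291.527, 384.461])]
```

View pics/i1.png

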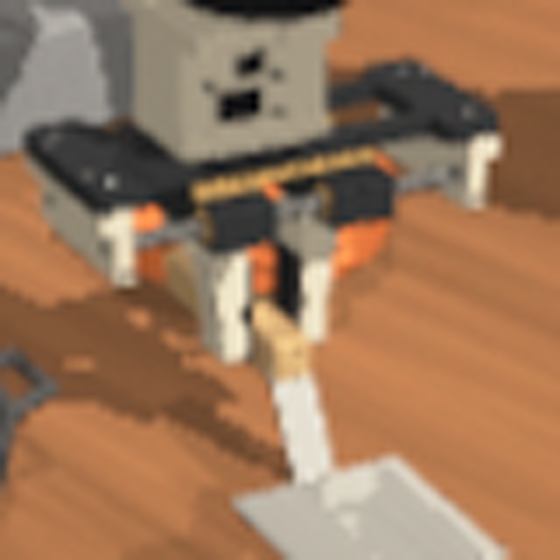

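Request:
step_arm:
  steps:
    - [[-0.1,0,0],0]
    - [[-0.2,0,0],0]
    - [[-0.3,0,0],0]
    - [[-0.4,0,0],0]
    - [[-0.5,0,0],0]
    - [[-0.5,0,0],0]
    - [[-0.5,0,0],0]
    - [[-0.4,0,0],0]
    - [[-0.3,0,0],0]
    - [[-0.2,0,0],0]
    - [[0,0,0],-0.3]
    - [[0,0,0],-0.6]
    - [[0,0,0],-0.8]
    - [[0,0,0],-0.8]
    - [[0,0,0],-0.8]
    - [[0,0,0],-0.6]
    - [[0,0,0],-0.4]
    - [[0,0,0],-0.2]
    - [[0,0,0],0]
  grip_force: 60

```text
time_s: 11.23
tcp_pos: [0.4339, -0.1392, 0.0939]
eef_rot: [74.8, 90.0, 177.8]
contact_force: [-0.6, -0.0, -1.3]
gripper_width: 0.0193
```

Run:
```python
from h import *
s=get_state(); print(s['tcp_pos'],zyaw(s),s['contact_force'],s['gripper_width'],s['moment'])
print(plan([.6288,.0656,.10]),(zyaw(s)-103)/6)
im=capture("scene"); crop(im,200,100,330,230,5,"pics/j1.png")
im=capture("top"); crop(im,120,120,300,260,4,"pics/j2.png")
```

```text
[ 0.434 -0.139  0.094] 103.08562722202309 [-0.61  -0.048 -1.324] 0.01931344970314343 [-0.081  0.139 -0.051]
[ -0.309 -11.808   7.769] 0.014271203670515339
```

View pics/j1.png

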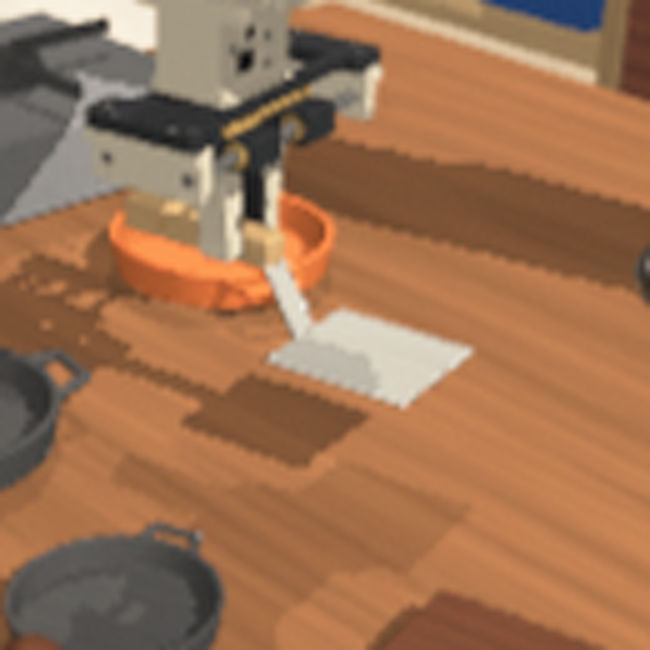

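View pics/j2.png

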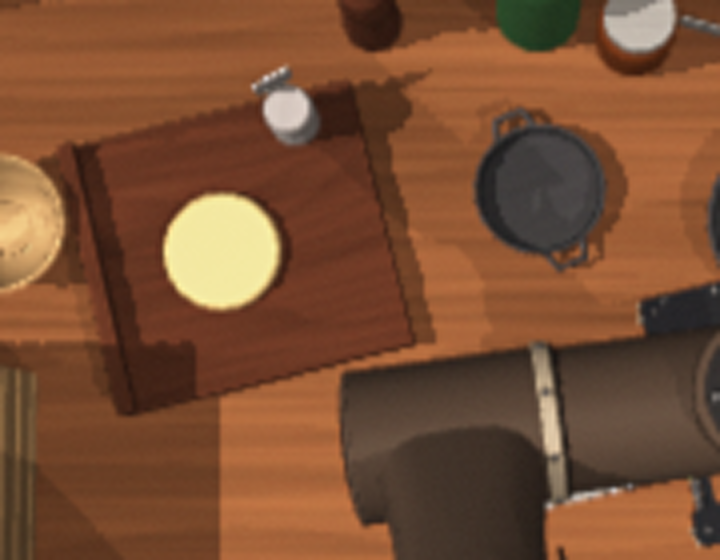

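Request:
step_arm:
  steps:
    - [[0,-0.4,0.25],0]
    - [[-0.02,-0.8,0.53],0]
    - [[-0.02,-0.85,0.56],0]
    - [[-0.02,-0.85,0.56],0]
    - [[-0.02,-0.85,0.56],0]
    - [[-0.02,-0.85,0.56],0]
    - [[-0.02,-0.85,0.56],0]
    - [[-0.02,-0.85,0.56],0]
    - [[-0.02,-0.85,0.56],0]
    - [[-0.02,-0.85,0.56],0]
    - [[-0.02,-0.85,0.56],0]
    - [[-0.02,-0.85,0.56],0]
    - [[-0.02,-0.85,0.56],0]
    - [[-0.02,-0.85,0.56],0]
    - [[-0.02,-0.4,0.3],0]
    - [[0,0,0],0]
    - [[0,0,0],0]

```text
time_s: 12.75
tcp_pos: [0.6285, 0.0666, 0.0989]
eef_rot: [93.6, 89.9, -163.3]
contact_force: [-1.1, -0.5, -1.1]
gripper_width: 0.0193
```

Run:
```python
from h import *
s=get_state(); print(s['time_s'],s['tcp_pos'],zyaw(s),s['contact_force'],s['gripper_width'],s['joints'])
print(plan([.6288,.0656,.10]),(zyaw(s)-103)/6)
im=capture("scene"); crop(im,190,130,390,300,4,"pics/k1.png")
c=cam("scene"); R=R_of(s)
h=-.0258
for n,v in dict(nL=(.0258,.042,.145),nR=(.0258,-.042,.145),rL=(.0258,.042,.05),rR=(.0258,-.042,.05)).items():
    print(n,(w2p(c,s['tcp_pos']+R@np.array(v))-[190,130])*4)
im=capture("top"); crop(im,120,110,300,250,4,"pics/k2.png"); im=capture("wrist"); cv2.imwrite("pics/k3.png",im)
c=cam("top")
for n,v in dict(nL=(.0258,.042,.145),nR=(.0258,-.042,.145),rL=(.0258,.042,.05),rR=(.0258,-.042,.05)).items():
    print(n,(w2p(c,s['tcp_pos']+R@np.array(v))-[120,110])*4)
```

```text
12.75 [0.628 0.067 0.099] 103.0853685159886 [-1.102 -0.494 -1.124] 0.01930504622105346 [ 23.714  21.559 -13.028  -0.011 -55.485 -10.623]
[-0.056 -0.004 -0.055] 0.014228085998100918
nL [465.159 380.634]
nR [393.443 458.116]
rL [324.761 326.469]
rR [246.354 395.428]
nL [291.922 316.262]
nR [269.45  219.819]
rL [402.284 289.664]
rR [379.284 193.442]
```

View pics/k1.png

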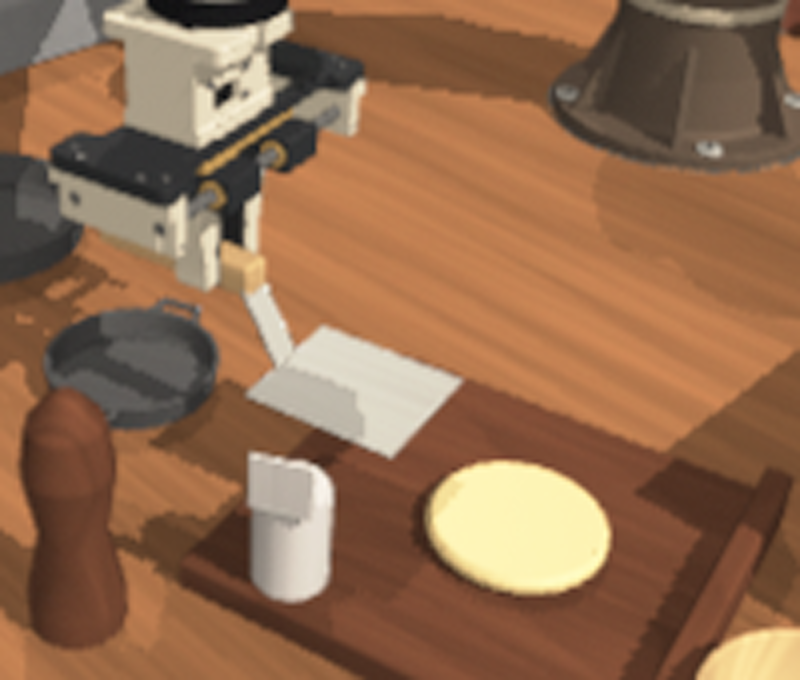

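View pics/k2.png

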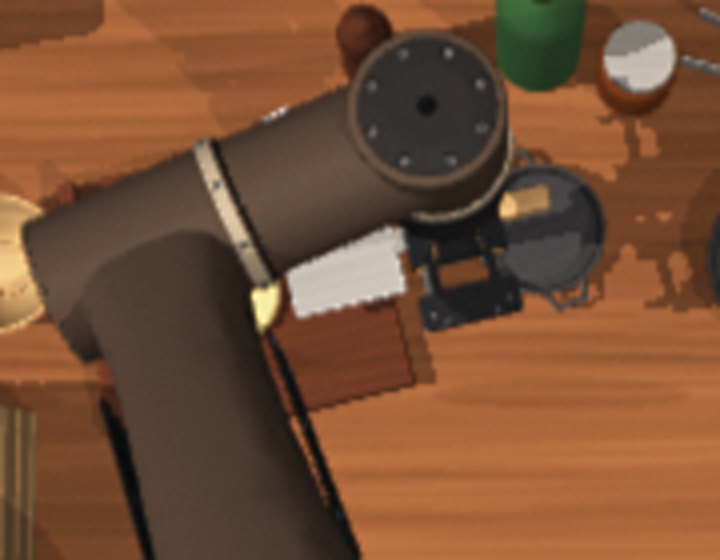

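View pics/k3.png

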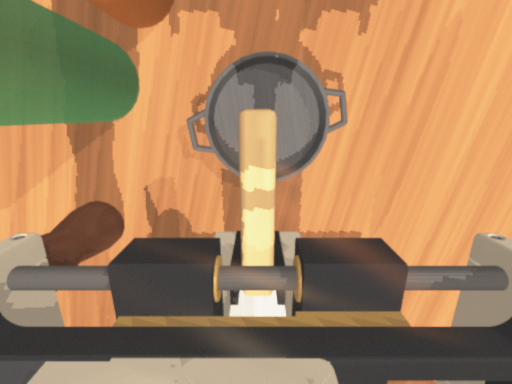

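Request:
step_arm:
  steps:
    - [[0.3,0,0],0]
    - [[0.4,0,0],0]
    - [[0.4,0,0],0]
    - [[0.4,0,0],0]
    - [[0.4,0,0],0]
    - [[0.3,0,0],0]
    - [[0.2,0,0],0]
    - [[0.1,0,0],0]
    - [[0,0,0],0]
    - [[0,0,0],0]

```text
time_s: 13.73
tcp_pos: [0.6289, 0.0662, 0.0497]
eef_rot: [-115.8, 90.0, -12.8]
contact_force: [0.0, 0.5, -2.3]
gripper_width: 0.0195
```

Request:
step_arm:
  steps:
    - [[0.05,0,0],0]
    - [[0.05,0,0],0]
    - [[0.05,0,0],0]
    - [[0,0,0],0]

```text
time_s: 14.07
tcp_pos: [0.6287, 0.0661, 0.0465]
eef_rot: [-33.9, 90.0, 69.1]
contact_force: [0.3, 0.8, -1.8]
gripper_width: 0.0197
```

Run:
```python
from h import *
for i in range(1):
    s=get_state(); print(s['time_s'],s['tcp_pos'],zyaw(s),s['contact_force'],s['moment'])
im=capture("scene"); crop(im,190,130,390,300,4,"pics/l1.png")
```

```text
14.0667 [0.629 0.066 0.047] 103.06157803510006 [ 0.321  0.754 -1.758] [-0.086  0.182  0.003]
```

View pics/l1.png

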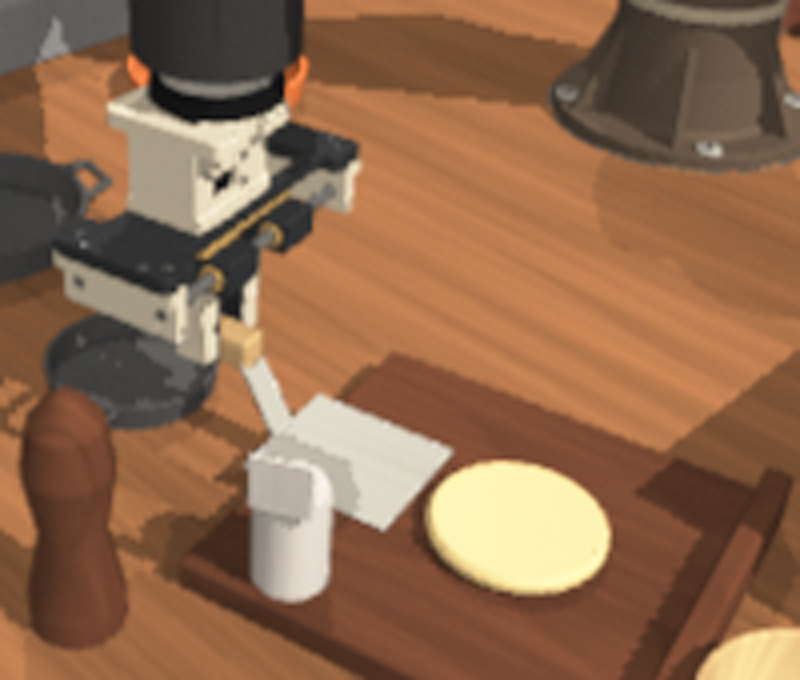

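Request:
step_arm:
  steps:
    - [[0.05,0,0],0]
    - [[0,0,0],0]
    - [[0,0,0],0]

```text
time_s: 14.37
tcp_pos: [0.6289, 0.0661, 0.0459]
eef_rot: [-99.7, 90.0, 3.3]
contact_force: [-0.4, -0.4, 0.0]
gripper_width: 0.0198
```

Request:
step_arm:
  steps:
    - [[0.04,0,0],0]
    - [[0,0,0],0]
    - [[0,0,0],0]

```text
time_s: 14.62
tcp_pos: [0.629, 0.0658, 0.0455]
eef_rot: [-118.6, 90.0, -15.5]
contact_force: [-0.8, -2.5, 5.6]
gripper_width: 0.0193
```

Request:
step_arm:
  steps:
    - [[0.04,0,0],0]
    - [[0,0,0],0]
    - [[0,0,0],0]

```text
time_s: 14.87
tcp_pos: [0.6292, 0.0656, 0.0452]
eef_rot: [-125.6, 89.9, -22.5]
contact_force: [-1.5, -4.2, 8.4]
gripper_width: 0.0197
```

Request:
step_arm:
  steps:
    - [[-0.03,0,0.15],0]
    - [[0,0,0.2],0]
    - [[0,0,0.2],0]
    - [[0,0,0.2],0]
    - [[0,0,0.2],0]
    - [[0,0,0.2],0]
    - [[0,0,0.2],0]
    - [[0,0,0.2],0]
    - [[0,0,0.2],0]
    - [[0,0,0.2],0]
    - [[0,0,0.2],0]
    - [[0,0,0.2],0]
    - [[0,0,0.2],0]

```text
time_s: 15.95
tcp_pos: [0.6184, 0.1152, 0.046]
eef_rot: [-121.0, 89.9, -18.0]
contact_force: [1.8, -6.5, 7.2]
gripper_width: 0.0194
```

```bash
cat >> h.py <<'E'
def board(p):
    d=np.array(p[:2])-[.5866,.2526]; a=np.radians(13.0); return np.array([d@[np.cos(a),np.sin(a)],d@[-np.sin(a),np.cos(a)]])
E
python3 - <<'E'
from h import *
s=get_state(); print(s['time_s'],s['tcp_pos'],board(s['tcp_pos']),zyaw(s),s['contact_force'],s['moment'],s['gripper_width'])
im=capture("scene"); crop(im,190,130,390,300,4,"pics/m1.png")
E
```

```text
15.95 [0.618 0.115 0.046] [ 0.    -0.141] 103.09053032366288 [ 1.83  -6.515  7.173] [-2.157 -0.28   0.06 ] 0.01935267452081078
```

View pics/m1.png

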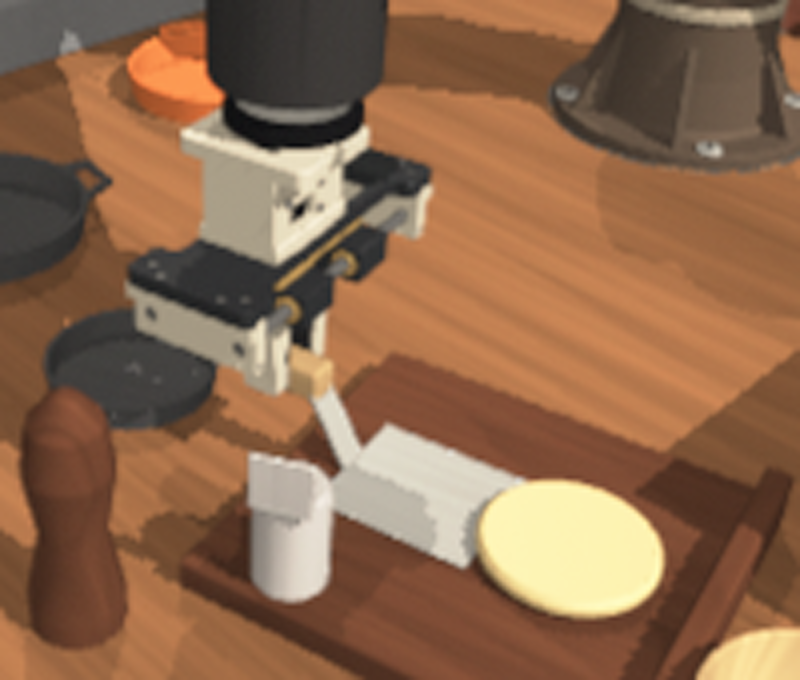

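Request:
step_arm:
  steps:
    - [[0,0,0.15],0]
    - [[0,0,0.2],0]
    - [[0,0,0.2],0]
    - [[0,0,0.2],0]
    - [[0,0,0.2],0]
    - [[0,0,0.2],0]
    - [[0,0,0.2],0]
    - [[0,0,0.2],0]
    - [[0,0,0.2],0]
    - [[0,0,0.2],0]
    - [[0,0,0.2],0]

```text
time_s: 16.92
tcp_pos: [0.6087, 0.1569, 0.046]
eef_rot: [-122.7, 89.9, -19.6]
contact_force: [1.8, -6.3, 8.1]
gripper_width: 0.0196
```

Run:
```python
from h import *
s=get_state(); print(s['time_s'],s['tcp_pos'],board(s['tcp_pos']),zyaw(s),s['contact_force'],s['moment'],s['gripper_width'])
im=capture("scene"); crop(im,210,150,390,300,4,"pics/n1.png")
```

```text
16.9167 [0.609 0.157 0.046] [-0.    -0.098] 103.08423612466177 [ 1.782 -6.345  8.086] [-2.413 -0.296  0.015] 0.01961461495001492
```

View pics/n1.png

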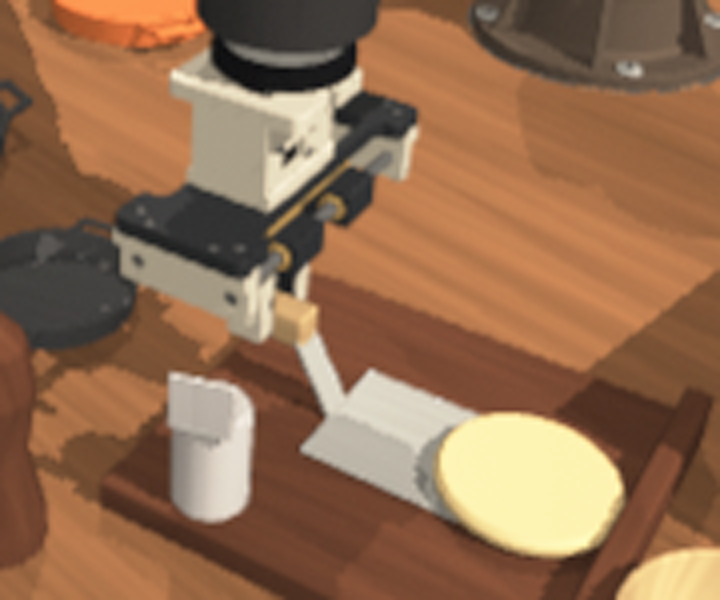

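Request:
step_arm:
  steps:
    - [[0,0,0.15],0]
    - [[0,0,0.2],0]
    - [[0,0,0.2],0]
    - [[0,0,0.2],0]
    - [[0,0,0.2],0]
    - [[0,0,0.2],0]
    - [[0,0,0.2],0]
    - [[0,0,0.2],0]
    - [[0,0,0.2],0]
    - [[0,0,0.2],0]
    - [[0,0,0.2],0]
    - [[0,0,0.2],0]

```text
time_s: 17.97
tcp_pos: [0.5979, 0.2024, 0.046]
eef_rot: [-135.7, 89.9, -32.6]
contact_force: [1.7, -7.4, 8.8]
gripper_width: 0.0193
```

Run:
```python
from h import *
s=get_state(); print(s['time_s'],s['tcp_pos'],board(s['tcp_pos']),zyaw(s),s['contact_force'],s['moment'],s['gripper_width'])
im=capture("scene"); crop(im,210,150,390,300,4,"pics/o1.png")
```

```text
17.9667 [0.598 0.202 0.046] [-0.    -0.051] 103.08055253178532 [ 1.714 -7.387  8.758] [-2.774 -0.461  0.053] 0.019265319116117514
```

View pics/o1.png

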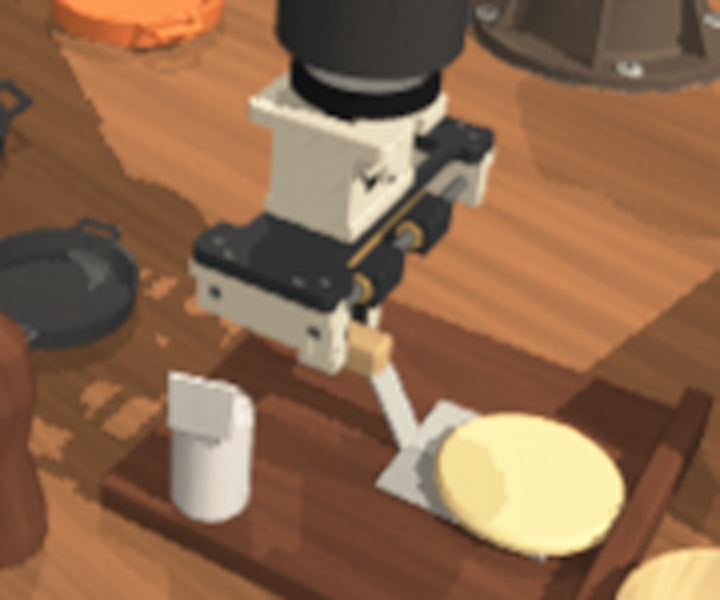

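Request:
step_arm:
  steps:
    - [[0,0,0.15],0]
    - [[0,0,0.15],0]
    - [[0,0,0.15],0]
    - [[0,0,0.1],0]
    - [[0,0,0],0]
    - [[0,0,0],0]

```text
time_s: 18.52
tcp_pos: [0.5954, 0.2135, 0.0459]
eef_rot: [-118.9, 89.9, -15.8]
contact_force: [0.2, -5.2, 9.2]
gripper_width: 0.0198
```

Run:
```python
from h import *
s=get_state(); print(s['time_s'],s['tcp_pos'],board(s['tcp_pos']),zyaw(s),s['contact_force'],s['moment'],s['gripper_width'])
im=capture("scene"); crop(im,250,200,390,300,5,"pics/p1.png")
```

```text
18.5167 [0.595 0.214 0.046] [-0.   -0.04] 103.09079280549813 [ 0.176 -5.167  9.204] [-1.82  -0.064  0.077] 0.019792505693427827
```

View pics/p1.png

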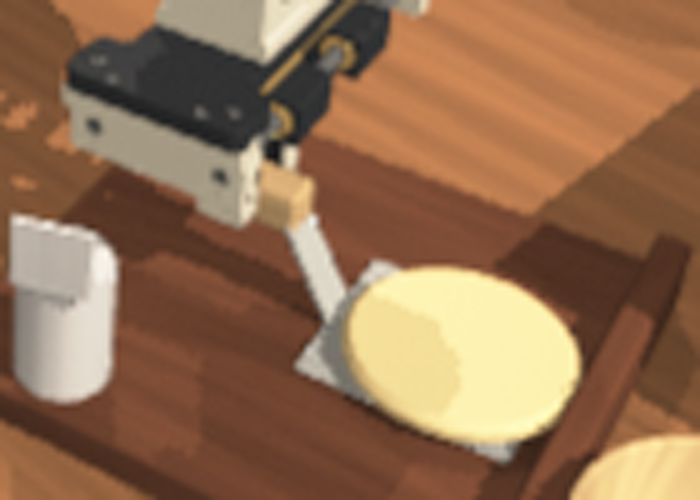

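Request:
step_arm:
  steps:
    - [[-0.05,0,0],0]
    - [[-0.1,0,-0.05],0]
    - [[-0.15,0,-0.05],0]
    - [[-0.2,0,-0.05],0]
    - [[-0.2,0,0],0]
    - [[-0.2,0,0],0]
    - [[-0.2,0,0],0]
    - [[-0.2,0,0],0]
    - [[-0.2,0,0],0]
    - [[-0.2,0,0],0]
    - [[-0.15,0,0],0]
    - [[-0.1,0,0],0]
    - [[-0.05,0,0],0]
    - [[0,0,0],0]
    - [[0,0,0],0]
    - [[0,0,0],0]
    - [[0,0,0],0]
    - [[0,0,0],0]

```text
time_s: 20.07
tcp_pos: [0.5949, 0.2112, 0.0843]
eef_rot: [113.1, 90.0, -143.8]
contact_force: [-1.3, 0.1, -2.8]
gripper_width: 0.0191
```

Run:
```python
from h import *
s=get_state(); print(s['time_s'],s['tcp_pos'],board(s['tcp_pos']),zyaw(s),s['contact_force'],s['moment'],s['gripper_width'])
im=capture("scene"); crop(im,250,180,390,300,5,"pics/q1.png")
c=cam("scene"); R=R_of(s)
for n,v in dict(nL=(.0258,.042,.145),nR=(.0258,-.042,.145),rL=(.0258,.042,.05),rR=(.0258,-.042,.05)).items():
    print(n,(w2p(c,s['tcp_pos']+R@np.array(v))-[250,180])*5)
```

```text
20.0667 [0.595 0.211 0.084] [-0.001 -0.042] 103.06405870369825 [-1.258  0.117 -2.819] [-0.253  0.093  0.036] 0.019141869074927223
nL [591.514 374.466]
nR [521.109 493.103]
rL [384.671 292.954]
rR [301.401 397.54 ]
```

View pics/q1.png

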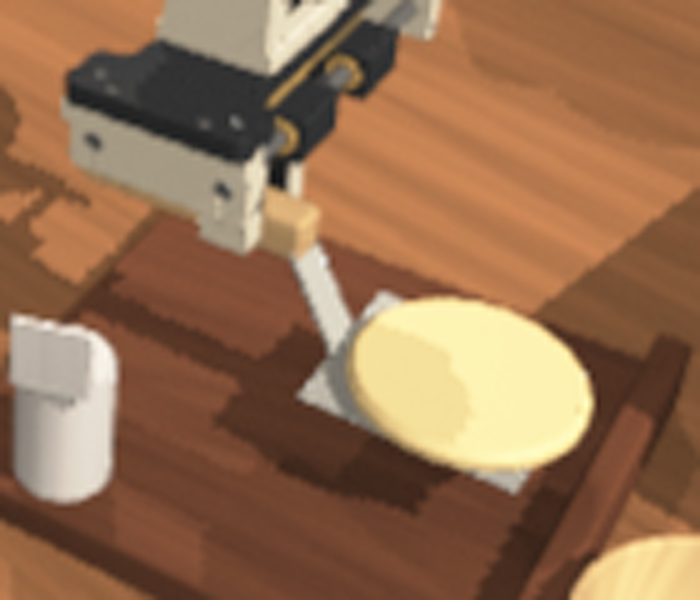

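Request:
step_arm:
  steps:
    - [[-0.15,0,0],0]
    - [[-0.3,0,0],0]
    - [[-0.4,0,0],0]
    - [[-0.5,0,0],0]
    - [[-0.5,0,0],0]
    - [[-0.5,0,0],0.1]
    - [[-0.5,0,0],0.2]
    - [[-0.4,0,0],0.3]
    - [[-0.3,0,0],0.4]
    - [[-0.2,0,0],0.5]
    - [[-0.1,0,0],0.5]
    - [[0,0,0],0.5]
    - [[0,0,0],0.5]
    - [[0,0,0],0.5]
    - [[0,0,0],0.5]
    - [[0,0,0],0.5]
    - [[0,0,0],0.5]
    - [[0,0,0],0.5]
    - [[0,0,0],0.5]

```text
time_s: 21.7
tcp_pos: [0.595, 0.2113, 0.1625]
eef_rot: [-21.0, 90.0, 45.8]
contact_force: [0.1, 0.1, -2.2]
gripper_width: 0.0195
```

Request:
step_arm:
  steps:
    - [[0,0,0],0.5]
    - [[0,0,0],0.4]
    - [[0,0,0],0.3]
    - [[0,0,0],0.2]
    - [[0,0,0],0.1]
    - [[0,0,0],0]

```text
time_s: 22.2
tcp_pos: [0.5951, 0.2113, 0.162]
eef_rot: [-12.4, 90.0, 45.6]
contact_force: [0.5, -0.3, -3.5]
gripper_width: 0.0196
```

Run:
```python
from h import *
s=get_state(); print(s['time_s'],s['tcp_pos'],zyaw(s),s['contact_force'],s['moment'],s['gripper_width'])
a=np.radians(60);u=np.array([np.cos(a),np.sin(a)]); D=np.array([.606,-.237])
for n in (.045,): 
    t=D+u*(n-.145); print(t,plan([t[0],t[1],s['tcp_pos'][2]]))
im=capture("scene"); crop(im,230,120,390,280,4,"pics/r1.png")
im=capture("top");cv2.imwrite("pics/r2.png",im)
```

```text
22.2 [0.595 0.211 0.162] 58.03167312555783 [ 0.532 -0.258 -3.456] [-0.185  0.193  0.022] 0.019581515928817024
[ 0.556 -0.324] [ -0.007 -12.503 -23.722]
```

View pics/r1.png

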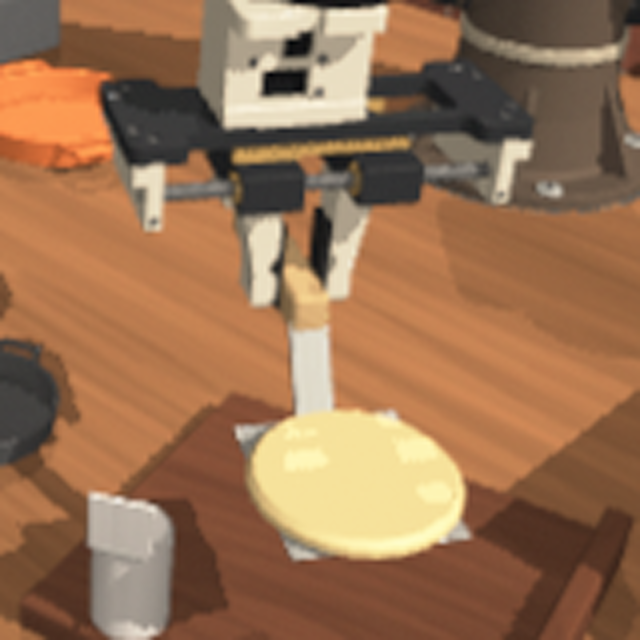

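View pics/r2.png

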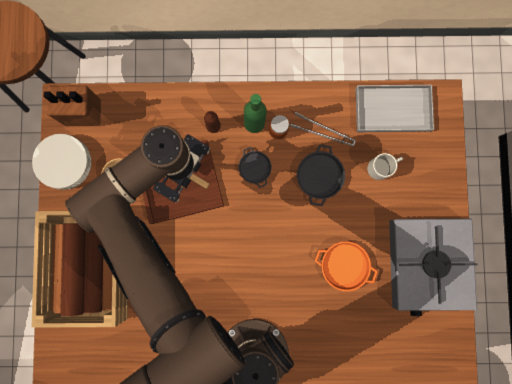

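Request:
step_arm:
  steps:
    - [[0,-0.09,-0.16],0]
    - [[0,-0.17,-0.33],0]
    - [[0,-0.26,-0.49],0]
    - [[0,-0.34,-0.66],0]
    - [[0,-0.43,-0.82],0]
    - [[0,-0.43,-0.82],0]
    - [[0,-0.43,-0.82],0]
    - [[0,-0.43,-0.82],0]
    - [[0,-0.43,-0.82],0]
    - [[0,-0.43,-0.82],0]
    - [[0,-0.43,-0.82],0]
    - [[0,-0.43,-0.82],0]
    - [[0,-0.43,-0.82],0]
    - [[0,-0.43,-0.82],0]
    - [[0,-0.43,-0.82],0]
    - [[0,-0.43,-0.82],0]
    - [[0,-0.43,-0.82],0]
    - [[0,-0.43,-0.82],0]
    - [[0,-0.43,-0.82],0]
    - [[0,-0.43,-0.82],0]

```text
time_s: 23.97
tcp_pos: [0.5691, -0.1236, 0.1618]
eef_rot: [-79.1, 90.0, -21.1]
contact_force: [1.2, -0.2, -2.4]
gripper_width: 0.0194
```

Request:
step_arm:
  steps:
    - [[0,-0.43,-0.82],0]
    - [[0,-0.43,-0.82],0]
    - [[0,-0.43,-0.82],0]
    - [[0,-0.43,-0.82],0]
    - [[0,-0.43,-0.82],0]
    - [[0,-0.43,-0.82],0]
    - [[0,-0.43,-0.82],0]
    - [[0,-0.43,-0.82],0]
    - [[0,-0.43,-0.82],0]
    - [[0,-0.34,-0.66],0]
    - [[0,-0.26,-0.49],0]
    - [[0,-0.17,-0.33],0]
    - [[0,-0.09,-0.16],0]
    - [[0,0,0],0]
    - [[0,0,0],0]

```text
time_s: 25.22
tcp_pos: [0.5551, -0.324, 0.1615]
eef_rot: [34.4, 90.0, 92.4]
contact_force: [0.4, 0.4, -3.2]
gripper_width: 0.0193
```

Run:
```python
from h import *
s=get_state(); print(s['time_s'],s['tcp_pos'],zyaw(s),s['contact_force'],s['moment'],s['gripper_width'])
im=capture("scene"); crop(im,140,90,300,230,4.5,"pics/s1.png")
im=capture("top");crop(im,220,120,420,270,4,"pics/s2.png")
a=np.radians(zyaw(s));u=np.array([np.cos(a),np.sin(a)]); D=np.array([.606,-.237])
print("nose rel dish",(s['tcp_pos'][:2]+.145*u-D)@np.array([[u[0],-u[1]],[u[1],u[0]]]))
c=cam("top");
for n,v in dict(nL=(.0258,.042,.145),nR=(.0258,-.042,.145)).items():
    print(n,(w2p(c,s['tcp_pos']+R_of(s)@np.array(v))-[220,120])*4)
```

```text
25.2167 [ 0.555 -0.324  0.162] 58.06676000236795 [ 0.446  0.391 -3.162] [-0.095  0.146 -0.023] 0.019290495068952702
nose rel dish [ 0.044 -0.003]
nL [350.569 212.375]
nR [403.518 124.638]
```

View pics/s1.png

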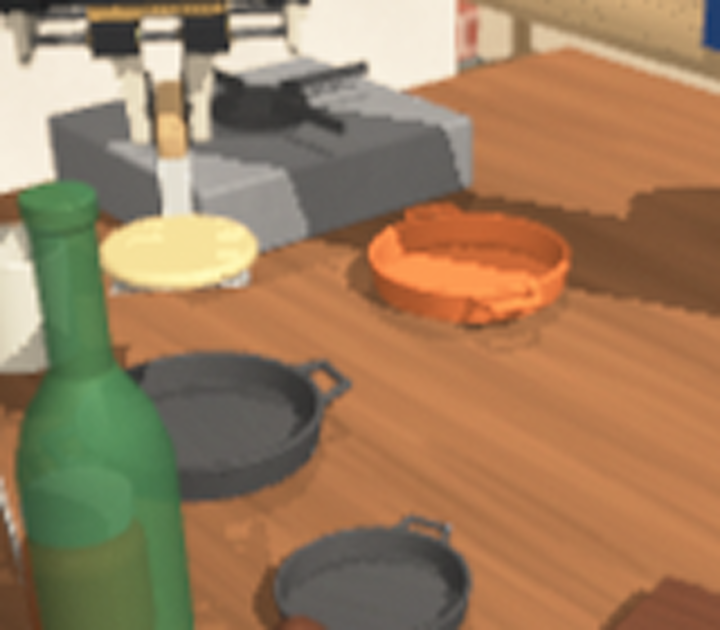

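View pics/s2.png

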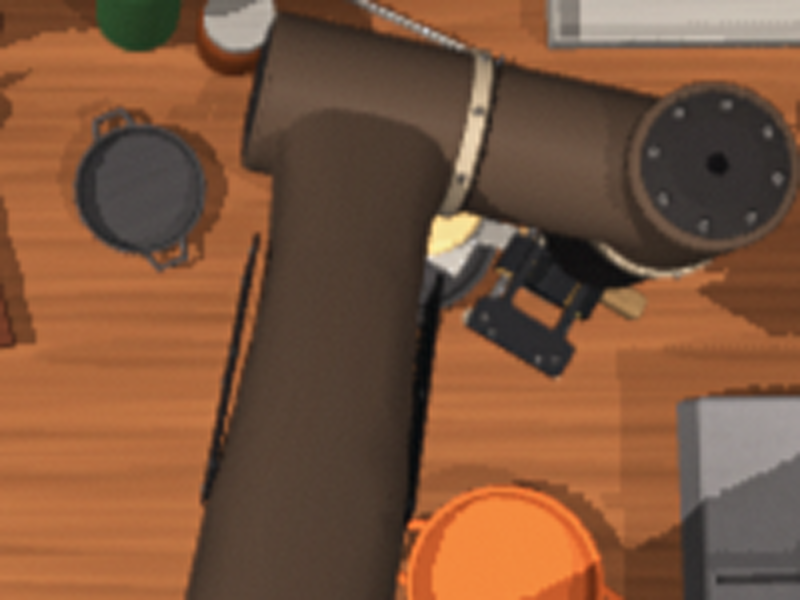

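Request:
step_arm:
  steps:
    - [[0.15,0,0],0]
    - [[0.3,0,0],0]
    - [[0.4,0,0],0]
    - [[0.4,0,0],0]
    - [[0.4,0,0],0]
    - [[0.4,0,0],0]
    - [[0.4,0,0],0]
    - [[0.4,0,0],0]
    - [[0.4,0,0],0]
    - [[0.4,0,0],0]
    - [[0.4,0,0],0]
    - [[0.3,0,0],0]
    - [[0.15,0,0],0]
    - [[0,0,0],0]
    - [[0,0,0],0]

```text
time_s: 26.57
tcp_pos: [0.5552, -0.3244, 0.0716]
eef_rot: [-146.2, 90.0, -88.1]
contact_force: [0.5, 0.1, -3.3]
gripper_width: 0.0192
```

Run:
```python
from h import *
s=get_state(); print(s['time_s'],s['tcp_pos'],zyaw(s),s['contact_force'],s['moment'],s['gripper_width'])
im=capture("scene"); crop(im,140,90,300,230,4.5,"pics/t1.png")
im=capture("top");crop(im,220,120,420,270,4,"pics/t2.png")
im=capture("wrist"); cv2.imwrite("pics/t3.png",im)
```

```text
26.5667 [ 0.555 -0.324  0.072] 58.07139595168973 [ 0.516  0.116 -3.344] [-0.173  0.156  0.002] 0.019173730555294765
```

View pics/t1.png

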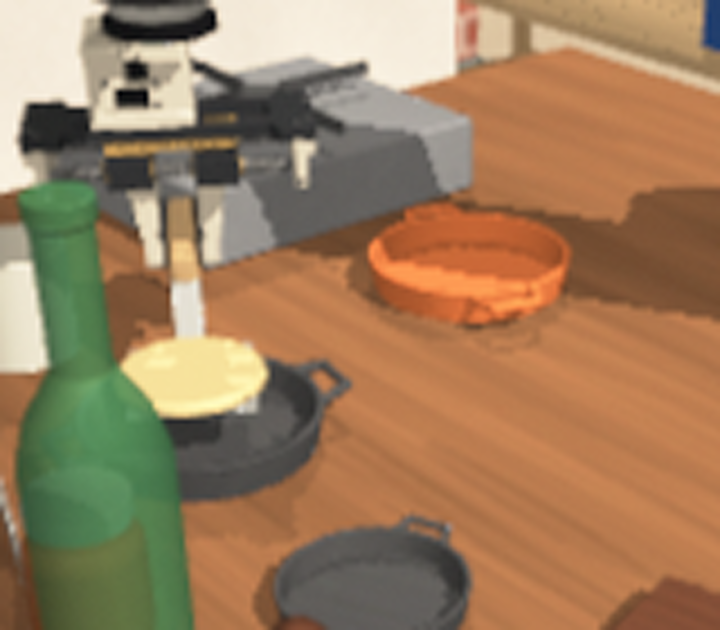

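View pics/t2.png

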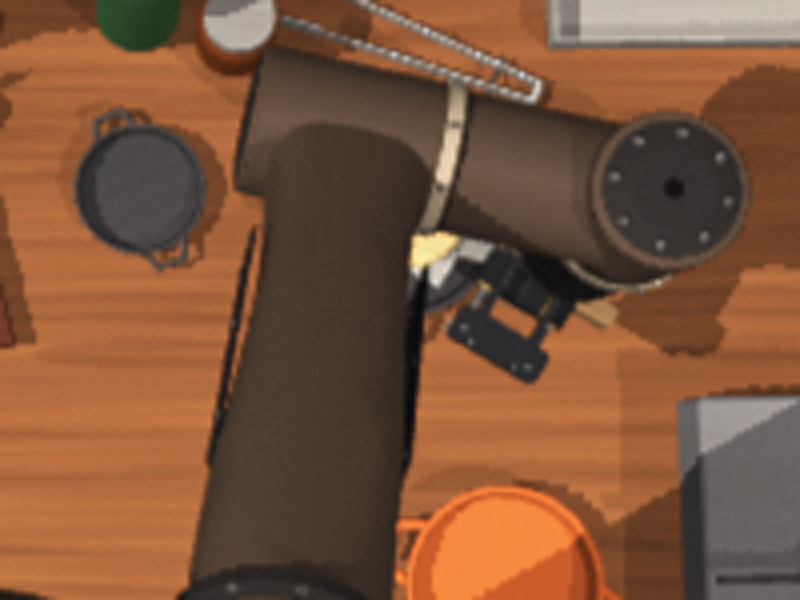

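View pics/t3.png

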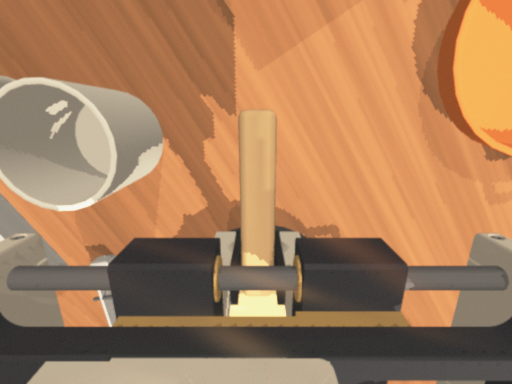

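Request:
step_arm:
  steps:
    - [[0.15,0,0],0]
    - [[0.25,0,0],0]
    - [[0.3,0,0],0]
    - [[0.3,0,0],0]
    - [[0.25,0,0],0]
    - [[0.15,0,0],0]
    - [[0.1,0,0],0]
    - [[0,0,0],0]
    - [[0,0,0],0]

```text
time_s: 27.47
tcp_pos: [0.5551, -0.3244, 0.0415]
eef_rot: [142.3, 90.0, -159.6]
contact_force: [0.4, 0.4, -2.5]
gripper_width: 0.0199
```

Run:
```python
from h import *
s=get_state(); print(s['time_s'],s['tcp_pos'],zyaw(s),s['contact_force'],s['moment'],s['gripper_width'])
im=capture("scene"); crop(im,160,120,240,210,7,"pics/u1.png")
```

```text
27.4667 [ 0.555 -0.324  0.041] 58.067984716581556 [ 0.376  0.437 -2.465] [-0.239  0.172  0.05 ] 0.019891274872976837
```

View pics/u1.png

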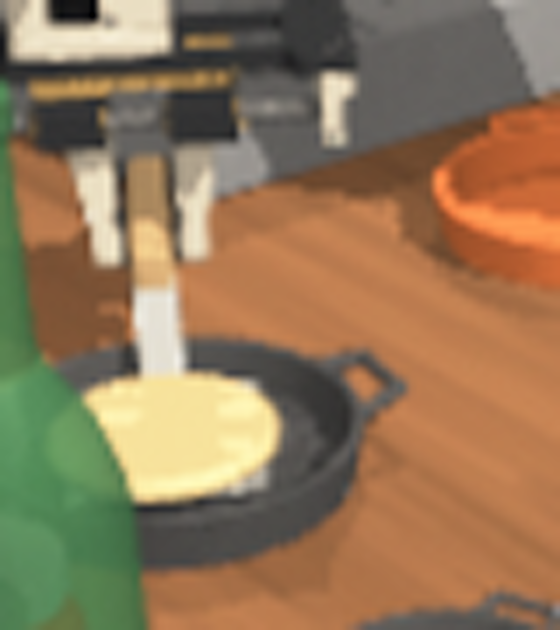

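Request:
step_arm:
  steps:
    - [[0,0,0],0]
    - [[0,0,0],0]
    - [[0,0,0],0]
    - [[0,0,0],0]
  grip_force: 15

```text
time_s: 27.85
tcp_pos: [0.5553, -0.3244, 0.0419]
eef_rot: [-71.7, 90.0, -13.6]
contact_force: [0.6, 1.1, -1.9]
gripper_width: 0.0198
```

Request:
step_arm:
  steps:
    - [[0,0,0],0]
    - [[0,0,0],0]
    - [[0,0,0],0]
    - [[0,0,0],0]
  grip_force: 8

```text
time_s: 28.18
tcp_pos: [0.5552, -0.3244, 0.0417]
eef_rot: [-80.9, 90.0, -22.9]
contact_force: [1.0, -0.0, -1.4]
gripper_width: 0.02
```

Run:
```python
from h import *
s=get_state(); print(s['time_s'],s['tcp_pos'],zyaw(s),s['contact_force'],s['moment'],s['gripper_width'])
im=capture("scene"); crop(im,160,120,240,210,7,"pics/v1.png")
```

```text
28.1833 [ 0.555 -0.324  0.042] 58.06469261714495 [ 1.011 -0.015 -1.404] [-0.102 -0.054 -0.067] 0.019957343580043634
```

View pics/v1.png

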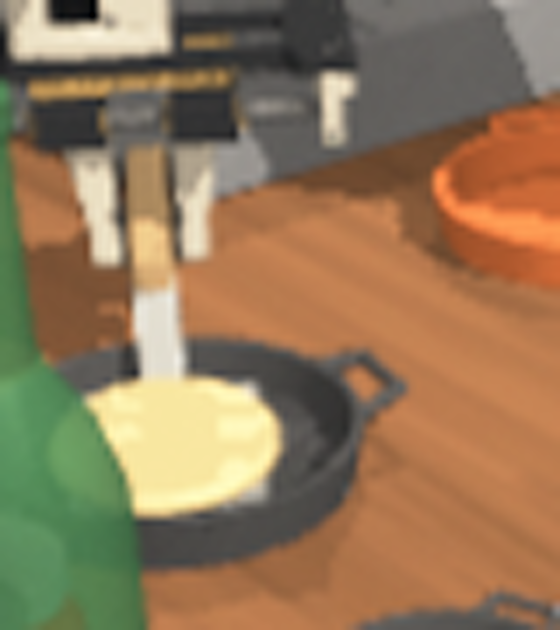

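Request:
step_arm:
  steps:
    - [[-0.1,0,0.05],0]
    - [[-0.17,0,0.09],0]
    - [[-0.17,0,0.09],0]
    - [[-0.17,0,0.1],0]
    - [[-0.17,0,0.1],0]
    - [[-0.17,0,0.1],0]
    - [[-0.17,0,0.1],0]
    - [[-0.17,0,0.1],0]
    - [[0,0,0],0]
    - [[0,0,0],0]
  grip_force: 7

```text
time_s: 29.07
tcp_pos: [0.5631, -0.3117, 0.0677]
eef_rot: [-62.7, 90.0, -4.6]
contact_force: [0.1, -0.6, -1.4]
gripper_width: 0.02
```

Run:
```python
from h import *
s=get_state(); print(s['time_s'],s['tcp_pos'],zyaw(s),s['contact_force'],s['moment'],s['gripper_width'])
im=capture("scene"); crop(im,160,120,240,210,7,"pics/w1.png")
```

```text
29.0667 [ 0.563 -0.312  0.068] 58.08447697065687 [ 0.138 -0.634 -1.42 ] [ 0.027 -0.009  0.051] 0.020013150587648933
```

View pics/w1.png

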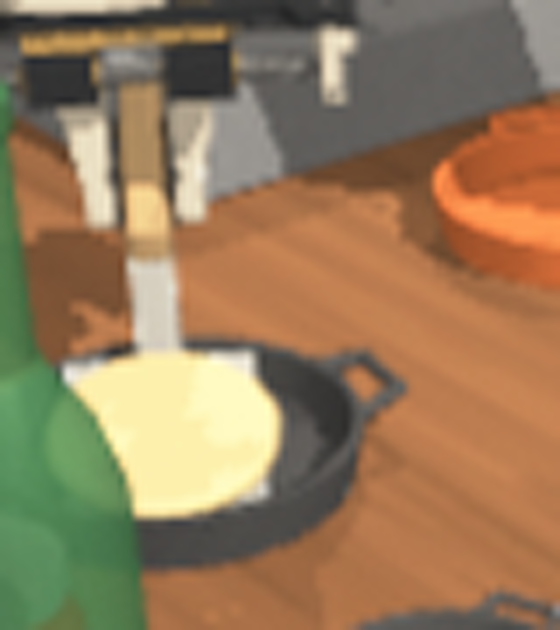

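Request:
step_arm:
  steps:
    - [[-0.1,0,0.08],0]
    - [[-0.17,0,0.14],0]
    - [[-0.17,0,0.15],0]
    - [[-0.17,0,0.15],0]
    - [[-0.17,0,0.15],0]
    - [[-0.17,0,0.16],0]
    - [[-0.17,0,0.16],0]
    - [[-0.17,0,0.16],0]
    - [[0,0,0],0]
    - [[0,0,0],0]
    - [[0,0,0],0]

```text
time_s: 30.03
tcp_pos: [0.5753, -0.2923, 0.0932]
eef_rot: [-57.4, 90.0, 0.7]
contact_force: [-0.1, -0.0, -1.2]
gripper_width: 0.0199
```

Run:
```python
from h import *
s=get_state(); print(s['time_s'],s['tcp_pos'],zyaw(s),s['contact_force'],s['moment'],s['gripper_width'])
im=capture("scene"); crop(im,160,120,240,210,7,"pics/x1.png")
im=capture("top");crop(im,270,120,370,220,6,"pics/x2.png")
```

```text
30.0333 [ 0.575 -0.292  0.093] 58.07215097705261 [-0.121 -0.05  -1.218] [ 0.009 -0.125  0.025] 0.01987776333138996
```

View pics/x1.png

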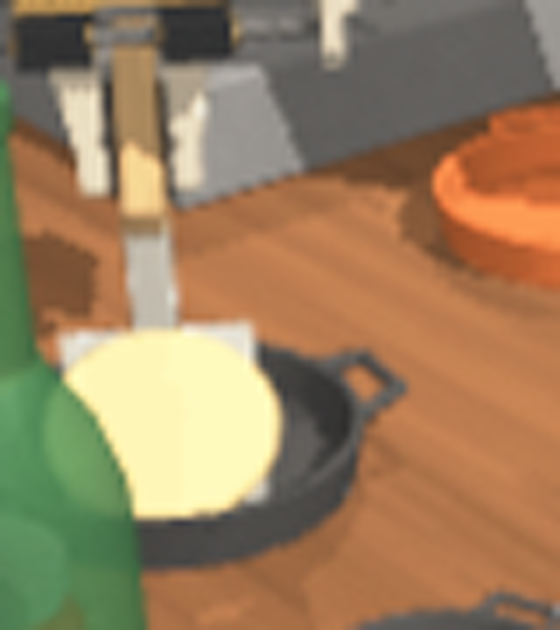

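View pics/x2.png

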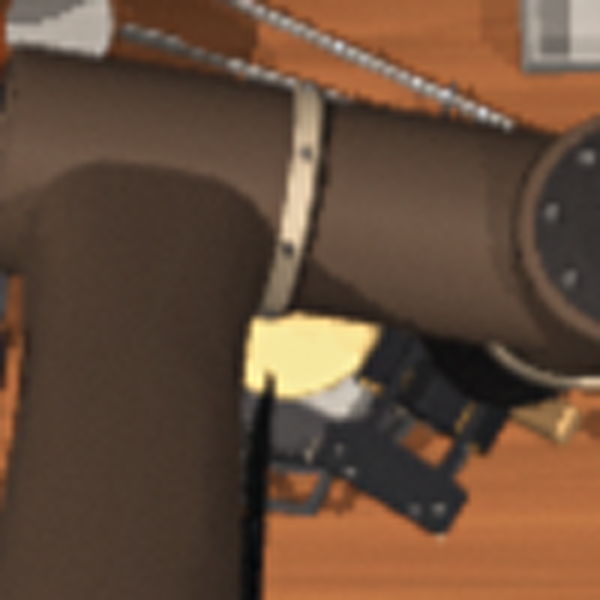

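Request:
step_arm:
  steps:
    - [[-0.1,0,0],0]
    - [[-0.1,0,0],0]
    - [[-0.05,0,-0.1],0]
    - [[0,0,-0.2],0]
    - [[0,0,-0.2],0]
    - [[0,0,-0.2],0]
    - [[0,0,-0.2],0]
    - [[0,0,-0.2],0]
    - [[0,0,-0.2],0]
    - [[0,0,0],0]

```text
time_s: 30.97
tcp_pos: [0.5607, -0.3153, 0.0982]
eef_rot: [-179.8, 90.0, -121.8]
contact_force: [-0.8, -0.5, 0.1]
gripper_width: 0.02
```

Run:
```python
from h import *
s=get_state(); print(s['time_s'],s['tcp_pos'],zyaw(s),s['contact_force'],s['moment'],s['gripper_width'])
im=capture("scene"); crop(im,160,120,240,210,7,"pics/y1.png")
```

```text
30.9667 [ 0.561 -0.315  0.098] 58.028425198412194 [-0.771 -0.521  0.061] [-0.365  0.361 -0.018] 0.020028621144508034
```

View pics/y1.png

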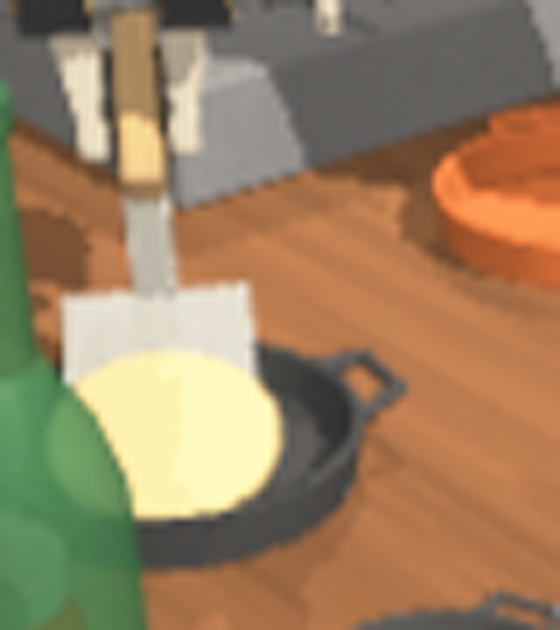

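Request:
step_arm:
  steps:
    - [[0,0,-0.1],0]
    - [[0,0,-0.2],0]
    - [[0,0,-0.2],0]
    - [[0,0,-0.2],0]
    - [[0,0,-0.2],0]
    - [[0,0,-0.2],0]
    - [[0,0,-0.2],0]
    - [[0,0,-0.2],0]
    - [[0,0,-0.2],0]
    - [[0,0,-0.2],0]
    - [[0,0,-0.2],0]
    - [[0,0,0],0]

```text
time_s: 32.02
tcp_pos: [0.5386, -0.3507, 0.0983]
eef_rot: [150.6, 90.0, -151.3]
contact_force: [-0.1, -0.4, 0.9]
gripper_width: 0.02
```

Run:
```python
from h import *
s=get_state(); print(s['time_s'],s['tcp_pos'],zyaw(s),s['contact_force'],s['moment'],s['gripper_width'])
im=capture("scene"); crop(im,160,110,240,200,7,"pics/z1.png")
```

```text
32.0167 [ 0.539 -0.351  0.098] 58.038499666602505 [-0.131 -0.356  0.895] [0.153 0.242 0.041] 0.02001762086542328
```

View pics/z1.png

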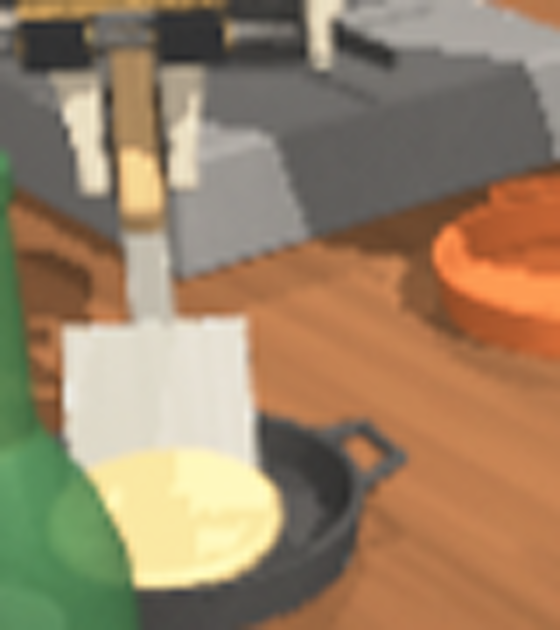

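Request:
step_arm:
  steps:
    - [[0,0,-0.15],0]
    - [[0,0,-0.2],0]
    - [[0,0,-0.2],0]
    - [[0,0,-0.2],0]
    - [[0,0,-0.15],0]
    - [[0,0,0],0]

```text
time_s: 32.57
tcp_pos: [0.529, -0.366, 0.0982]
eef_rot: [149.0, 90.0, -152.9]
contact_force: [-0.2, 0.4, 0.8]
gripper_width: 0.0199
```

Run:
```python
from h import *
s=get_state(); print(s['time_s'],s['tcp_pos'],zyaw(s),s['contact_force'],s['moment'],s['gripper_width'])
im=capture("scene"); crop(im,160,110,240,200,7,"pics/A1.png")
im=capture("top");crop(im,270,120,370,220,6,"pics/A2.png")
```

```text
32.5667 [ 0.529 -0.366  0.098] 58.037821255763234 [-0.178  0.422  0.765] [0.127 0.181 0.037] 0.019873518060335008
```

View pics/A1.png

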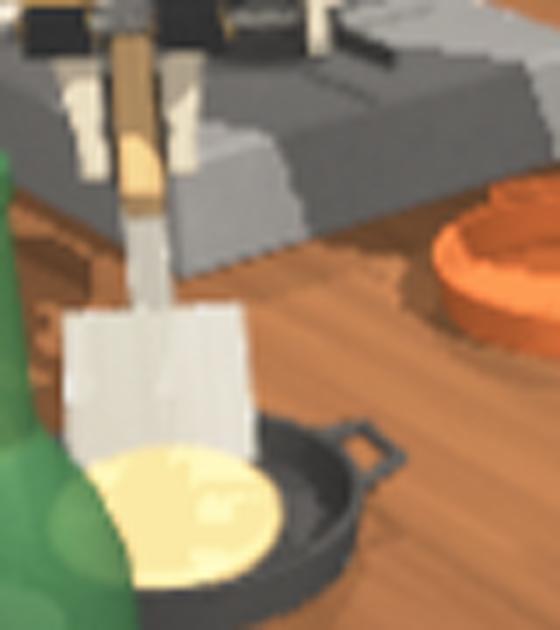

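View pics/A2.png

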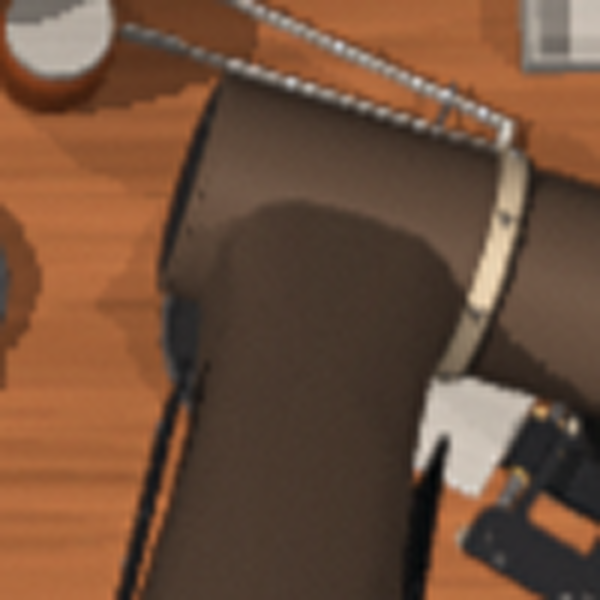

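Request:
step_arm:
  steps:
    - [[0,0,0],0]
    - [[0,0,0],0]
    - [[0,0,0],0]
    - [[0,0,0],0]
    - [[-0.1,0,-0.1],0]
    - [[-0.15,0,-0.15],0]
    - [[-0.2,0,-0.15],0]
    - [[-0.3,0,-0.1],0]
    - [[-0.4,0,0],0]
    - [[-0.4,0,0],0]
    - [[-0.4,0,0],0]
    - [[-0.4,0,0],0]
    - [[-0.4,0,0],0]
    - [[-0.3,0,0],0]
    - [[-0.2,0,0],0]
    - [[0,0,0],0]
  grip_force: 50

```text
time_s: 34.0
tcp_pos: [0.5247, -0.3741, 0.1644]
eef_rot: [-83.4, 89.9, -25.3]
contact_force: [0.6, -0.3, -1.6]
gripper_width: 0.0198
```

Run:
```python
from h import *
s=get_state(); print(s['time_s'],s['tcp_pos'],zyaw(s),s['contact_force'],s['moment'],s['gripper_width'])
im=capture("scene"); crop(im,150,90,250,200,6,"pics/B1.png")
im=capture("top");crop(im,220,120,420,270,4,"pics/B2.png")
im=capture("wrist"); cv2.imwrite("pics/B3.png",im)
```

```text
34.0 [ 0.525 -0.374  0.164] 58.0770845141846 [ 0.649 -0.264 -1.62 ] [-0.075  0.052  0.001] 0.019838040187710782
```

View pics/B1.png

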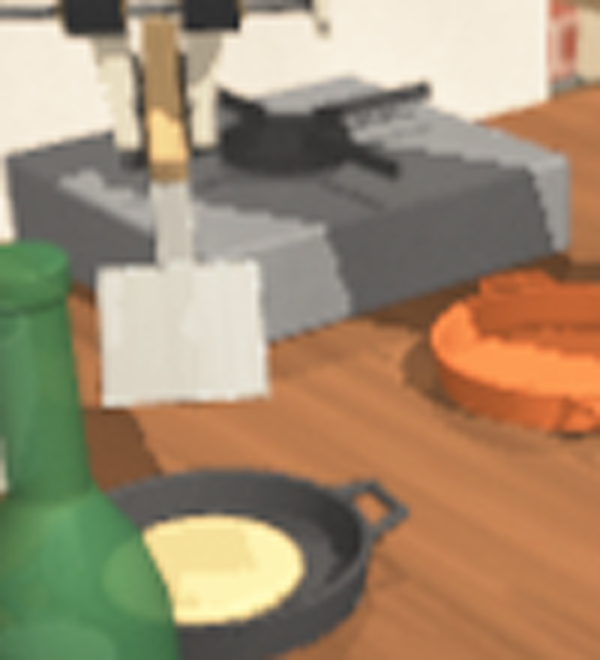

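View pics/B2.png

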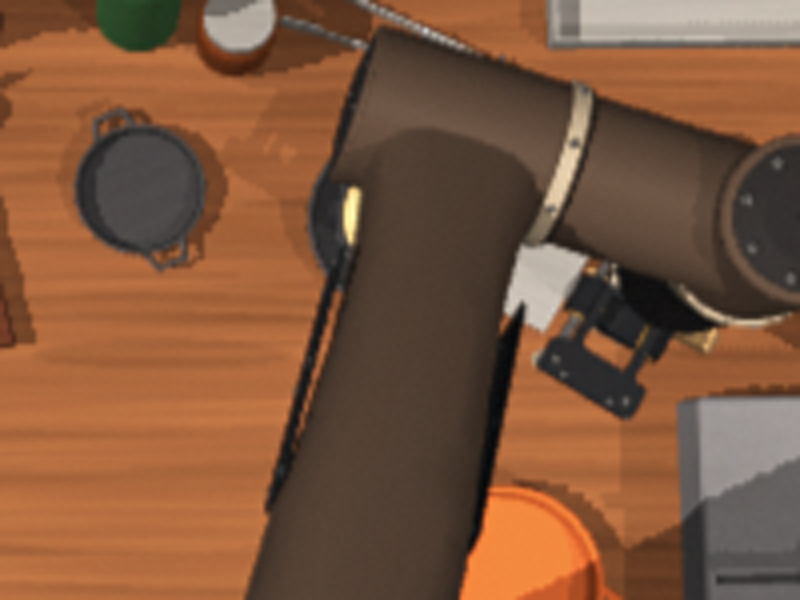

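View pics/B3.png

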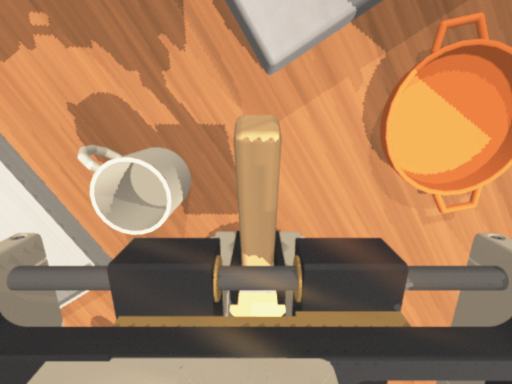

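Run:
```python
from h import *
s=get_state(); print(plan([.44,-.12,.164]))
c=cam("scene"); im=cv2.imread("pics/B1.png")
```

```text
[-0.057 10.273  8.542]
```

Request:
step_arm:
  steps:
    - [[0,0.22,0.19],0]
    - [[0,0.45,0.37],0]
    - [[0,0.74,0.62],0]
    - [[0,0.74,0.62],0]
    - [[0,0.74,0.62],0]
    - [[0,0.74,0.62],0]
    - [[0,0.74,0.62],0]
    - [[0,0.74,0.62],0]
    - [[0,0.74,0.62],0]
    - [[0,0.74,0.62],0]
    - [[0,0.74,0.62],0]
    - [[0,0.74,0.62],0]
    - [[0,0.74,0.62],0]
    - [[0,0.74,0.62],0]
    - [[0,0.45,0.37],0]
    - [[0,0.22,0.19],0]
    - [[0,0,0],0]

```text
time_s: 35.57
tcp_pos: [0.4406, -0.1193, 0.1633]
eef_rot: [-23.5, 90.0, 34.6]
contact_force: [0.2, -0.5, -1.2]
gripper_width: 0.0194
```

Request:
step_arm:
  steps:
    - [[0.2,0,0],0]
    - [[0.4,0,0],0]
    - [[0.4,0,0],0]
    - [[0.4,0,0],0]
    - [[0.4,0,0],0]
    - [[0.4,0,0],0]
    - [[0.3,0,0],0]
    - [[0.2,0,0],0]
    - [[0.1,0,0],0]
    - [[0,0,0],0]
    - [[0,0,0],0]

```text
time_s: 36.48
tcp_pos: [0.4415, -0.1205, 0.1073]
eef_rot: [-81.9, 90.0, -23.8]
contact_force: [0.4, 0.0, -2.0]
gripper_width: 0.0197
```

Run:
```python
from h import *
s=get_state(); print(s['time_s'],s['tcp_pos'],zyaw(s),s['contact_force'],s['moment'],s['gripper_width'])
im=capture("scene"); crop(im,160,90,320,230,4.5,"pics/C1.png")
im=capture("top");crop(im,220,120,420,270,4,"pics/C2.png")
```

```text
36.4833 [ 0.442 -0.12   0.107] 58.07246706473071 [ 0.402  0.026 -2.023] [-0.09   0.123  0.001] 0.0196719178220285
```

View pics/C1.png

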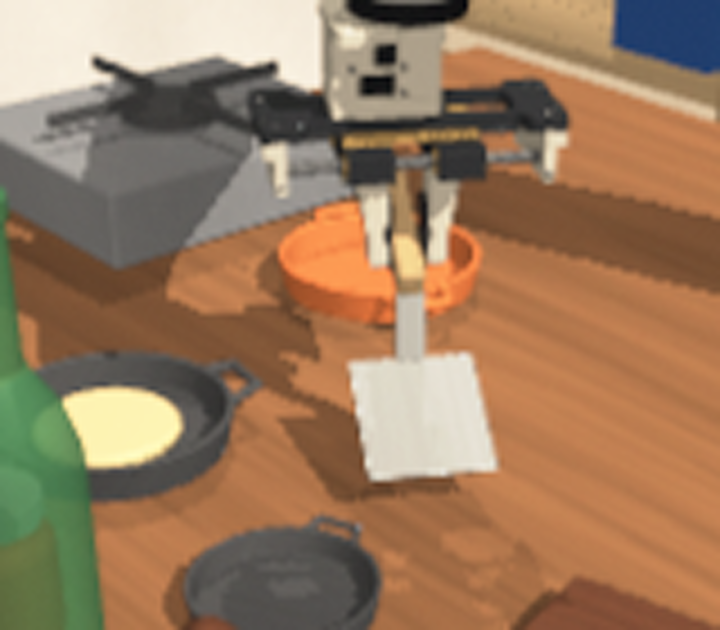

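View pics/C2.png

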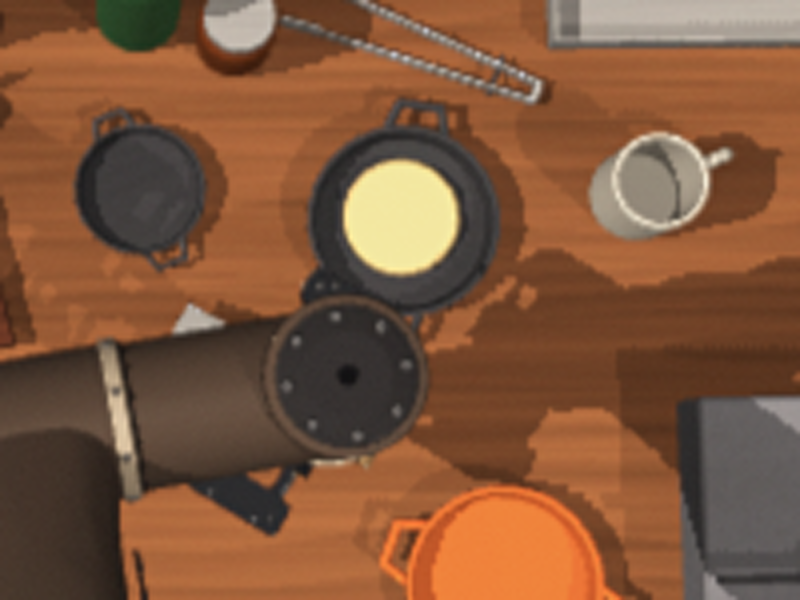

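Request:
step_arm:
  steps:
    - [[0.15,0,0],0]
    - [[0.15,0,0],0]
    - [[0.15,0,0],0]
    - [[0.1,0,0],0]
    - [[0,0,0],0]

```text
time_s: 37.0
tcp_pos: [0.4409, -0.1205, 0.0956]
eef_rot: [123.3, 89.9, -178.7]
contact_force: [0.6, -0.2, -2.7]
gripper_width: 0.0192
```

Request:
step_arm:
  steps:
    - [[0,0,0],0]
    - [[0,0,0],0]
    - [[0,0,0],0]
    - [[0.1,0,-0.1],0]
    - [[0.15,0,-0.15],0]
    - [[0.15,0,-0.15],0]
    - [[0.15,0,-0.15],0]
    - [[0.15,0,-0.15],0]
    - [[0.15,0,-0.15],0]
    - [[0.15,0,-0.1],0]
    - [[0.15,0,-0.1],0]
    - [[0,0,0],0]
  grip_force: 7

```text
time_s: 38.0
tcp_pos: [0.4296, -0.1386, 0.0725]
eef_rot: [126.6, 89.9, -175.4]
contact_force: [-0.0, -1.1, -0.1]
gripper_width: 0.0202
```

Run:
```python
from h import *
s=get_state(); print(s['time_s'],s['tcp_pos'],zyaw(s),s['contact_force'],s['moment'],s['gripper_width'])
im=capture("scene"); crop(im,210,110,310,220,5.4,"pics/D1.png")
```

```text
38.0 [ 0.43  -0.139  0.073] 58.03618633182549 [-0.017 -1.066 -0.08 ] [-0.371  0.221 -0.078] 0.02017932835714006
```

View pics/D1.png

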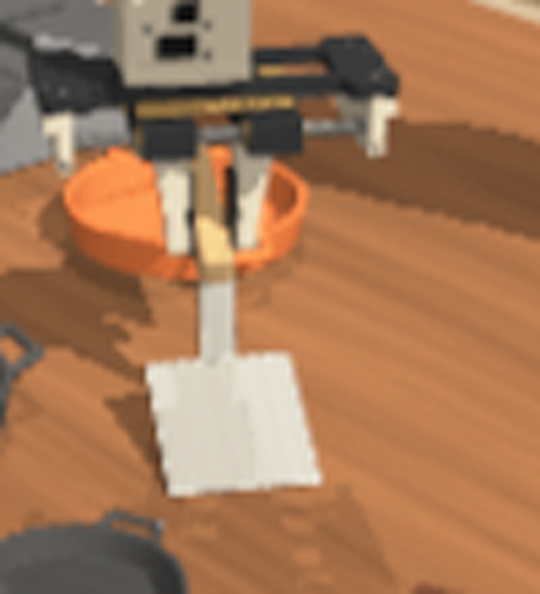

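Request:
step_arm:
  steps:
    - [[0.1,0,-0.06],0]
    - [[0.17,0,-0.11],0]
    - [[0.17,0,-0.11],0]
    - [[0.17,0,-0.11],0]
    - [[0.17,0,-0.11],0]
    - [[0.17,0,-0.1],0]
    - [[0.17,0,-0.1],0]
    - [[0.17,0,-0.1],0]
    - [[0.17,0,-0.09],0]
    - [[0.17,0,-0.09],0]
    - [[0.17,0,-0.08],0]
    - [[0.15,0,-0.06],0]
    - [[0.1,0,-0.04],0]
    - [[0,0,0],0]

```text
time_s: 39.22
tcp_pos: [0.4177, -0.1581, 0.0317]
eef_rot: [123.0, 90.0, -178.9]
contact_force: [0.4, -0.7, 0.2]
gripper_width: 0.0198
```

Run:
```python
from h import *
s=get_state(); print(s['time_s'],s['tcp_pos'],zyaw(s),s['contact_force'],s['moment'],s['gripper_width'])
im=capture("scene"); crop(im,210,110,310,220,5.4,"pics/E1.png")
```

```text
39.2167 [ 0.418 -0.158  0.032] 58.05587986826628 [ 0.387 -0.745  0.15 ] [-0.14   0.006  0.013] 0.01983508302813255
```

View pics/E1.png

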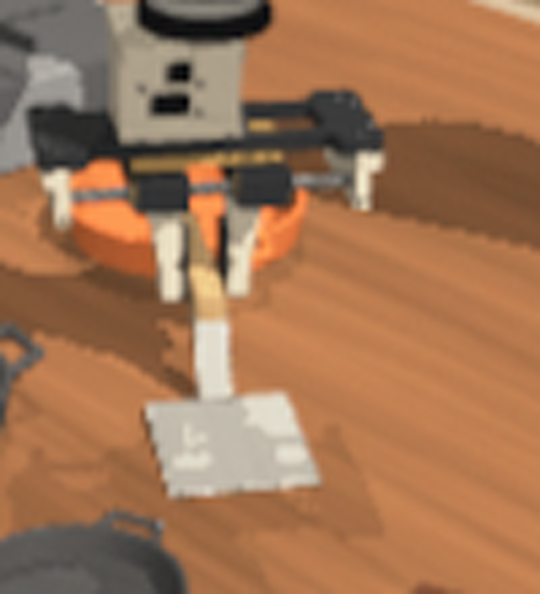

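Request:
step_arm:
  steps:
    - [[0.1,0,-0.03],0]
    - [[0.1,0,-0.03],0]
    - [[0.08,0,-0.02],0]
    - [[0,0,0],0]
    - [[0,0,0],0]

```text
time_s: 39.68
tcp_pos: [0.417, -0.1595, 0.0266]
eef_rot: [159.9, 90.0, -142.0]
contact_force: [-1.7, -1.9, 2.2]
gripper_width: 0.02
```

Request:
step_arm:
  steps:
    - [[0.05,0,0],0]
    - [[0.04,0,0],0]
    - [[0,0,0],0]
    - [[0,0,0],0]
  grip_force: 5

```text
time_s: 40.02
tcp_pos: [0.4169, -0.1596, 0.025]
eef_rot: [176.0, 90.0, -125.9]
contact_force: [-2.6, -4.0, 4.6]
gripper_width: 0.0197
```

Run:
```python
from h import *
s=get_state(); print(s['time_s'],s['tcp_pos'],zyaw(s),s['contact_force'],s['moment'],s['gripper_width'])
im=capture("scene"); crop(im,210,110,310,220,5.4,"pics/F1.png")
```

```text
40.0167 [ 0.417 -0.16   0.025] 58.072275839995726 [-2.617 -4.     4.636] [-1.595  0.894  0.011] 0.019651653284313026
```

View pics/F1.png

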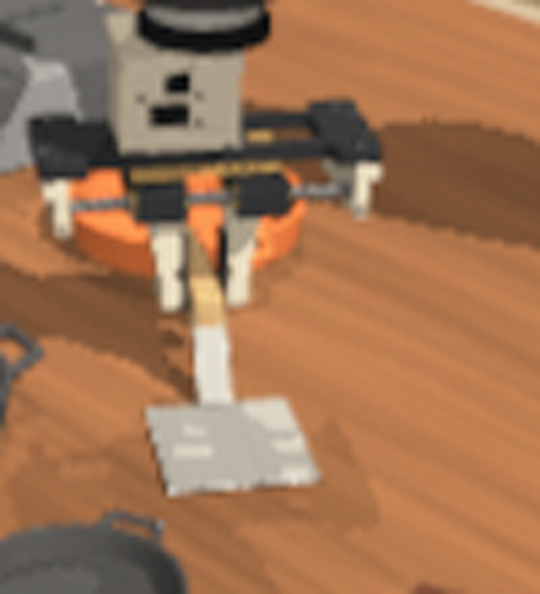

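Request:
step_arm:
  steps:
    - [[0,0,0],0]
    - [[0,0,0],0]
    - [[0,0,0],0]
    - [[0,0,0],0]
    - [[0,0,0],0]
    - [[0,0,0],0]
    - [[0,0,0],0]
    - [[0,0,0],0]
    - [[0,0,0],0]
    - [[0,0,0],0]
    - [[0,0,0],0]
    - [[0,0,0],0]
    - [[0,0,0],0]
  fingers: 0

```text
time_s: 41.15
tcp_pos: [0.4171, -0.1593, 0.0248]
eef_rot: [-30.9, 90.0, 27.2]
contact_force: [-0.9, -0.8, 0.6]
gripper_width: 0.0875
```

Request:
step_arm:
  steps:
    - [[-0.2,0,0],0]
    - [[-0.4,0,0],0]
    - [[-0.5,0,0],0]
    - [[-0.6,0,0],0]
    - [[-0.7,0,0],0]
    - [[-0.7,0,0],0]
    - [[-0.7,0,0],0]
    - [[-0.7,0,0],0]
    - [[-0.7,0,0],0]
    - [[-0.6,0,0],0]
    - [[-0.4,0,0],0]
    - [[-0.2,0,0],0]
    - [[0,0,0],0]
    - [[0,0,0],0]

```text
time_s: 42.32
tcp_pos: [0.4168, -0.1593, 0.1526]
eef_rot: [52.8, 90.0, 110.8]
contact_force: [-0.3, -0.0, 0.5]
gripper_width: 0.0875
```

Run:
```python
from h import *
s=get_state(); print(s['time_s'],s['tcp_pos'],zyaw(s),s['contact_force'],s['moment'],s['gripper_width'])
im=capture("scene"); crop(im,150,80,330,230,4.4,"pics/G1.png")
im=capture("top");crop(im,130,90,430,290,2.6,"pics/G2.png")
```

```text
42.3167 [ 0.417 -0.159  0.153] 58.05905793653697 [-0.263 -0.003  0.507] [-0.014  0.085  0.022] 0.08750970903431095
```

View pics/G1.png

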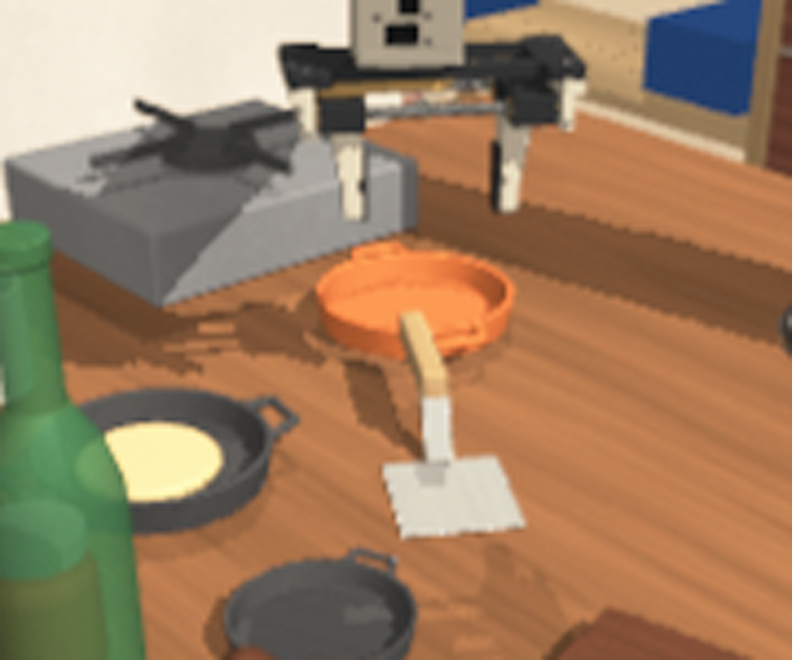

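View pics/G2.png

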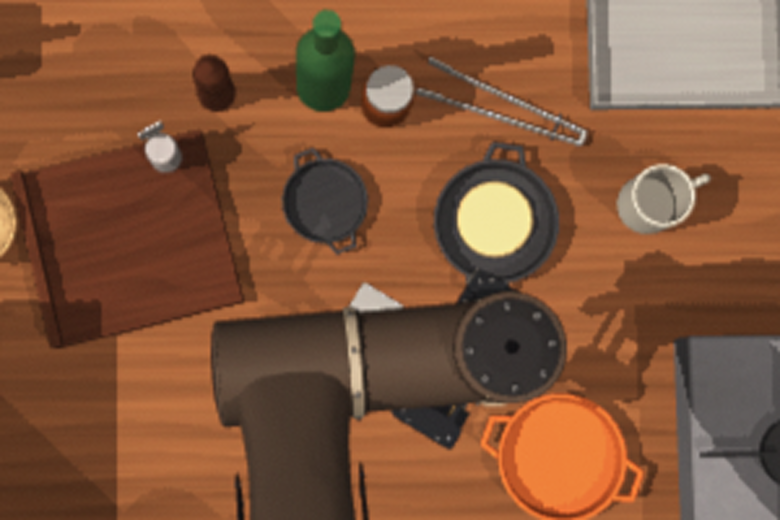

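Run:
```python
from h import *
c=cam("scene")
g=lambda u,v:(150+(u+.5)/4.4-.5,80+(v+.5)/4.4-.5)
P=[p2w(c,g(*p),.001)[:2] for p in [(402,537),(525,525),(383,465),(498,457)]]
print(P,np.linalg.norm(P[0]-P[1]),np.linalg.norm(P[2]-P[3]),np.linalg.norm(P[0]-P[2]),np.linalg.norm(P[1]-P[3]))
fm=(P[0]+P[1])/2; rm=(P[2]+P[3])/2; u=(fm-rm)/np.linalg.norm(fm-rm); print(u)
for z in(.059,.061,.065,.072): 
    e=rm-u*.132; print(z,(w2p(c,[*e,z])-[150,80])*4.4,(w2p(c,[*(rm-u*.02),z])-[150,80])*4.4)
t=cam("top"); d=lambda u,v:(130+(u+.5)/2.6-.5,90+(v+.5)/2.6-.5)
print("cheese",p2w(t,d(494,219),.018)[:2],"dish",p2w(t,d(497,219),.028)[:2])
```

```text
[array([ 0.529, -0.061]), array([ 0.457, -0.018]), array([ 0.477, -0.142]), array([ 0.407, -0.096])] 0.08381894185431206 0.08366590956163436 0.09603558559442028 0.09293522893819425
[0.541 0.841]
0.059 [411.82  309.571] [435.224 374.581]
0.061 [411.818 307.189] [435.244 372.056]
0.065 [411.813 302.414] [435.284 366.992]
0.072 [411.804 294.015] [435.354 358.083]
cheese [ 0.609 -0.235] dish [ 0.608 -0.237]
```

Run:
```python
from h import *
s=get_state(); print(s['time_s'],s['contact_force'],s['gripper_width'])
print(close_job())
```

```text
42.4167 [-0.455  0.59  -0.223] 0.08768546243672166
the job is handed in; nothing more can be done
None
```

I slid the spatula under the cheese against the board's raised strip and lifted it level, about 40 mm clear of the board. I carried it to the large black dish and tipped the blade to about 30° by loosening the grip with its nose resting on the dish floor. I then drew the blade out so the cheese slid down flat. Afterwards I set the spatula down on its blade on the bare table, let go and raised the gripper. I handed the job in at 42.4 s; it reports no verdict.

**Last checks:**
- **Cheese:** it lies flat in the dish, with its centre measured about 2 mm from the dish's centre.
- **Spatula:** the blade measures 84 x 94.5 mm when read at table height, which matches its real size, so it stands level and clear of the dish and cheese. I read the handle height only roughly, to a few millimetres.
- **Gripper:** it is open, about 0.15 m up, with no contact force.
- **Bystanders:** the ones in the last view (bottle, shaker, tongs, jar, mill, mug) look unmoved. The bowl was mostly outside it.

**What disagreed:** the fingertips sit about 16 mm behind the reported TCP, not 19 mm ahead of it as stated. My first grasp therefore closed on nothing above the handle. I saw this in the pictures, lowered by about 32 mm and gripped properly.

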